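# Find the guide with the right fit, by feeler blade

### The arm

A 6-joint arm with a two-finger parallel gripper is mounted at the origin on the work surface. World frame = base frame: x ahead of the robot, y to its left, z up, the work surface at z = 0. Lengths are in m, angles in rad, forces in N, time in s.
With the tool pointing down it reaches from about 0.15 to 0.775 m from the base axis. Payload 6.1 kg.
Tool frame: the origin (TCP) lies midway between the tips of the shut fingers; the grasp point (between the pads) lies 19 mm behind it (r.pinch_z is the distance from the TCP to the grasp point, in m); z points along the fingers, y is the direction in which the jaws open and shut (so a half turn about z gives the same grasp; the last joint's range is limited). The gripper opens to 85 mm and grips with 20 to 120 N. Pads are 22 mm wide; open, the fingers measure 114 mm over their backs; the gripper's body (76 mm by 85 mm) begins 54 mm behind the grasp point. The pads swing forward as they close: fully open they stand 13 mm farther back than shut.
Start: joints at [-1.301, 0.126, -0.04, 1.405, 0, 1.571], TCP at [0.14, -0.506, 0.231] pointing down, gripper open.
Joint ranges: [-2.72, 2.72], [-0.95, 1.95], [-1.27, 1.35], [-1.78, 2.02], [-1.46, 1.47], [-3.14, 3.14]. Speed limits (rad/s): [2.39, 2.39, 3.01, 3.14, 3.14, 3.14].

### API

Orientations are given as a rotation vector (axis times angle).
In Python, from station import readout, eyes, r gives the robot as it stands.
- The arm moves only by the tool arm_command, never from a script. Its argument "deltas" is a list of rows, each an object of numbers: "dx", "dy", "dz": the shift along the tool's x, y, z in cm; "roll": the turn about the tool's z in rad. In form: [{"dx": .., "dy": .., "dz": .., "roll": ..}, ...]. A call has 1 to 12 rows; each row shifts and turns the commanded pose from where the row before left it, along the tool's axes as they then stand; what a row does not reach is not made up. A row lasts 1/10 s, in which the tool goes at most 50 mm and 8.59 degrees, less where a joint would pass 70% of its speed; a pose out of reach is approached as far as the arm can. A call with a gripper value outside its range is refused whole. "hand" is the finger opening in cm, from 0 to 8.54, set as the call begins (left out, the last holds). The fingers move at their own pace and stop on an object; "squeeze" is the grip in N (left out, the last holds). Time passes only in rows, so rows that do not move let the fingers close. It gives the time, the measured TCP pose, the force and the opening at its end, in the units of the state.
- readout.get_obs(): the state, without advancing time (a new reading comes with each control period).
- eyes.get_image(name): name is "scene" or "top" or "wrist"; returns a dict with "frame" (420x560x3 uint8, red, green, blue), "fovy" (degrees; the focal length in pixels is half the picture's height over the tangent of half this angle, whatever the lens; pixels are square), "cx", "cy" (the principal point, pixels), "T" (4x4, takes a point from camera to world coordinates). Camera axes: x right, y up, looking along -z (the intrinsics and any distortion apply to the point x, -y, -z); pixel columns grow to the right and rows downward; lengths in m; the calibration is good to about 2 mm. A picture is of the moment at which its call begins. There is no depth.
- r.job_done(): hands the job in, once; it reports no verdict.
The state is a dict: "clock": time; "q": joint angles; "qvel": joint speeds; "joint_torque": joint torques, N m; "tcp_pos": TCP position; "eef_rot": TCP orientation; "contact_force": force on the tool from outside, world axes, zero at the start; "torque": the same for the moment, N m; "finger_gap": opening from 0.0 (shut) to 1.0 (fully open).
Only numpy, scipy, OpenCV 4.12 (cv2) and the standard library are available. Lean on these libraries where they do the work, as an engineer would, in place of code of your own. Each camera call takes 0.05 s, during which the arm holds its last target.

### The job

Pick the feeler gauge out of its stand by its black handle and try its steel blade, point down, in the three look-alike guides of the orange chassis: one is slack, one is seized and one nips the blade with a light drag. Leave the feeler standing fully home in the guide with the light drag and let go; never force the blade where it will not slide, and leave the hex keys, the mouse and the screw jar alone.

Things in the scene. Friction and masses are not known exactly. Their poses are not given: they have to be found in the camera images.
- feeler: Feeler gauge, about 75 g, upright in the stand at the start. Origin: centre of the handle's underside (the shoulder). Handle: black block 34 mm (x) by 14 mm (y) by 42 mm high (z, up from the origin), gripped across its 14 mm. The blade hangs down -z from the origin. x is the blade's wide direction, y its thickness; it looks the same turned half round about z.
- leaf: Steel blade of the feeler, fixed to the handle, same origin and axes: 20 mm wide (x), 5 mm thick (y), 50 mm down from the shoulder, the last 2.5 mm a central wedge edge. Not to be gripped: hold only the handle. Contact forces on it, both faces added up, must stay under 40 N; a push of 25 N where it is wedged makes that, 13 N makes about 24 N.
- stand: Fixed aluminium feeler stand on a 90 x 70 mm foot, block 50 (x) x 44 (y) x 70 mm high, origin at the centre of its underside. A slot in its top, 24 x 8 mm, long along x, holds the blade; the feeler's shoulder rests on its top, 70 mm above the desk. Lift the feeler 55 mm straight up to clear it.
- chassis: Fixed orange acrylic chassis on four corner posts, 120 (x) by 210 mm (y), flat top 100 mm above the desk with 3 mm screw heads at its corners. Origin on the desk under its centre, z up. Under the top hang three look-alike black guides, 60 mm apart in a row along y; which is slack, seized or right is drawn anew each time and cannot be seen.
- guide_1 (a point): Mouth centre, at the top surface, of the guide at the chassis' -y end; axes as the chassis. Every guide's mouth is 26 mm (x) by 8 mm (y), over 55 mm deep; the blade's wide side goes along x. Hidden inside, a sprung shoe enters the gap from -y: a 20 degree ramp from 8 to 24 mm deep, then a flat face 3.5 mm from the +y wall, which is flush with the mouth's +y edge.
- guide_2 (a point): Mouth centre, at the top surface, of the middle guide (at the chassis' centre); axes as the chassis. In the slack guide the shoe yields to about 0.3 N, in the right one to 5 to 7 N sideways (pushing the blade in takes about 3 to 12 N, and 2 N or more is felt on it inside), in the seized one not at all: the blade stops 10 to 25 mm in and the force climbs.
- guide_3 (a point): Mouth centre, at the top surface, of the guide at the chassis' +y end; axes as the chassis. Built like the other two.
- hex_keys: Bystander: folding hex key set, 100 x 34 x 23 mm, black with a red band, lying loose on the desk; origin at the centre of its underside.
- mouse: Bystander: black upright computer mouse, 100 x 66 x 75 mm, loose; origin at the centre of its underside.
- screw_jar: Bystander: small steel jar of screws with an aluminium cap, 48 mm across, 55 mm high, loose; origin at the centre of its underside.
Not all that is in view belongs to the job. There is more than one size of the chassis; the job needs the largest.

How it is judged:
By the outcome, as a careful person would: the job done as asked, in the order asked, and still so for the second after the job is handed in, with the robot touching nothing.
It also fails if it takes over 61 s, if anything falls off the work surface, if the arm or the gripper's body presses on something with over 40 N, if the wrist force passes 120 N, or if a joint passes its speed limit or range.

## Working session

There is one attempt and no reset: what is moved stays moved. The work goes in short steps, Python scripts to look and compute and a tool call to move; the robot and the scene stay as the last step left them, time stands still between calls to the robot, and variables do not carry over. Pictures are saved under pics/ and viewed, and the job is handed in when it is done.

Besides the shell and the picture viewer there is one more tool, called after "Call:" by a JSON object that holds its "api" and its "payload". arm_command: Moves the arm, as the interface text tells. Its arguments: {"type":"object","properties":{"deltas":{"type":"array","items":{"type":"object","properties":{"dx":{"type":"number"},"dy":{"type":"number"},"dz":{"type":"number"},"roll":{"type":"number"}}}},"hand":{"type":"number"},"squeeze":{"type":"number"}},"required":["deltas"]}

```bash
ls; mkdir -p pics
cat > h.py <<'E'
import numpy as np, cv2
from station import readout, eyes, r
def grab(n,tag):
    d=eyes.get_image(n); cv2.imwrite(f'pics/{tag}.png',d['frame'][:,:,::-1]); 
    np.save(f'pics/{tag}.npy',{k:d[k] for k in d},allow_pickle=True); return d
def load(tag): return np.load(f'pics/{tag}.npy',allow_pickle=True).item()
def K(d):
    f=d['frame'].shape[0]/2/np.tan(np.radians(d['fovy'])/2); return f
def ray(d,u,v):
    f=K(d); c=np.array([(u-d['cx'])/f,-(v-d['cy'])/f,-1.]); T=np.array(d['T']); return T[:3,3],T[:3,:3]@c
def onz(d,u,v,z):
    o,k=ray(d,u,v); return o+k*(z-o[2])/k[2]
def proj(d,p):
    T=np.array(d['T']); c=T[:3,:3].T@(np.array(p)-T[:3,3]); f=K(d); return d['cx']+f*c[0]/-c[2], d['cy']-f*c[1]/-c[2]
E
python3 - <<'E'
from h import *
for n in ['scene','top','wrist']:
    d=grab(n,n+'0'); print(n,{k:(v if k!='T' else np.round(v,3).tolist()) for k,v in d.items() if k!='frame'})
print(readout.get_obs()); print(r.pinch_z)
E
```

```text
pics
scene {'fovy': 53.804600054761714, 'cx': 281.1190872548348, 'cy': 209.99658127975957, 'T': [[0.691, -0.373, 0.619, 1.108], [0.723, 0.371, -0.583, -0.578], [-0.012, 0.85, 0.526, 0.549], [0.0, 0.0, 0.0, 1.0]]}
top {'fovy': 51.93899729770533, 'cx': 275.16640901676266, 'cy': 211.77491707919845, 'T': [[0.005, 0.985, -0.172, 0.43], [-1.0, 0.002, -0.015, -0.081], [-0.015, 0.172, 0.985, 0.989], [0.0, 0.0, 0.0, 1.0]]}
wrist {'fovy': 62.57146693689901, 'cx': 279.3955528486745, 'cy': 201.0861284121045, 'T': [[0.266, 0.914, 0.307, 0.218], [-0.964, 0.253, 0.084, -0.484], [-0.001, -0.318, 0.948, 0.375], [0.0, 0.0, 0.0, 1.0]]}
{'clock': 0.15, 'q': array([-1.30100033e+00,  1.26253348e-01, -4.03784806e-02,  1.40537037e+00,
        1.25750440e-05,  1.57078885e+00]), 'qvel': array([ 0.00066906, -0.0011567 ,  0.00289244, -0.00097552, -0.00034678,
       -0.00012243]), 'joint_torque': array([-3.65438345e-04, -4.36275387e+01,  3.53150046e+01,  1.34806742e-02,
       -1.53295800e-04, -6.29878571e-06]), 'tcp_pos': array([ 0.13985303, -0.50571318,  0.23069997]), 'eef_rot': array([-3.11186414e+00, -4.22361093e-01,  2.35075804e-04]), 'contact_force': array([-0.08853035,  0.56751236,  0.35742831]), 'torque': array([-0.01850862, -0.0588604 ,  0.02906769]), 'finger_gap': 1.0012657066379689}
0.0187
```

View pics/scene0.png

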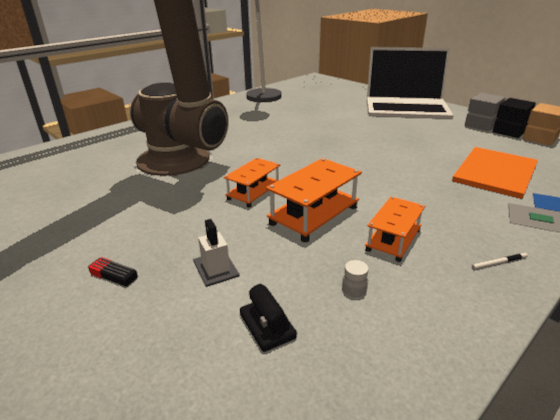

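View pics/top0.png

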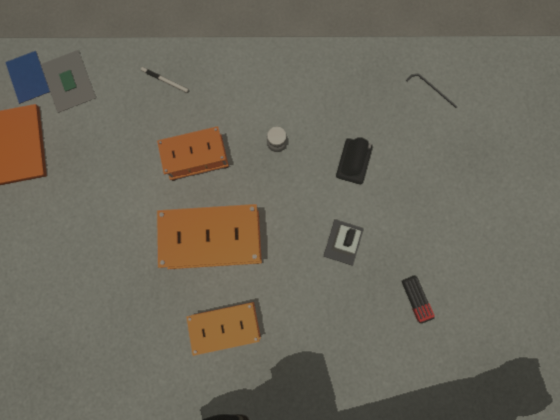

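View pics/wrist0.png

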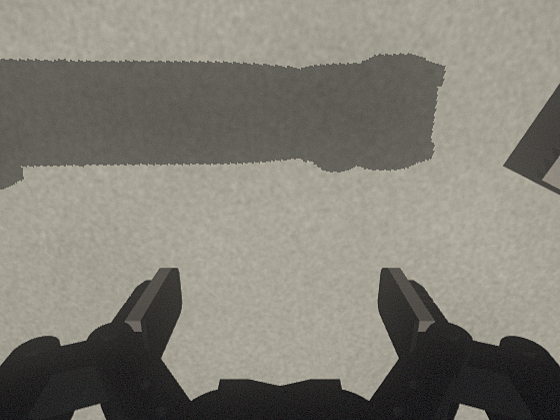

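The scene has three orange chassis in the top view: (193,151), (209,237) and (223,328). The one at (209,237) is clearly the largest, so it fits the job. The feeler stands at about (348,238) and the jar at (277,138). The mouse is at (355,160) and the hex keys at (418,298). I'll measure next.

Run:
```python
from h import *
d=load('top0'); im=d['frame']; hsv=cv2.cvtColor(im,cv2.COLOR_RGB2HSV)
m=cv2.inRange(hsv,(3,120,90),(20,255,255))
cs,_=cv2.findContours(m,cv2.RETR_EXTERNAL,cv2.CHAIN_APPROX_NONE)
for c in cs:
    if cv2.contourArea(c)>500:
        print(cv2.minAreaRect(c))
        b=cv2.boxPoints(cv2.minAreaRect(c)); P=np.array([onz(d,*p,0.1)[:2] for p in b]); print(P.round(4).tolist(), np.linalg.norm(P-np.roll(P,1,0),axis=1).round(4))
# guide slots: dark blobs within big chassis
roi=im[205:272,155:265].astype(int).sum(2); 
g=cv2.cvtColor(im,cv2.COLOR_RGB2GRAY)
mk=np.zeros_like(g); mk[215:258,165:255]=(g[215:258,165:255]<85)*255
n,l,s,c=cv2.connectedComponentsWithStats(mk)
for i in range(1,n):
    if s[i,4]>8:
        w=(np.clip(130-g.astype(float),0,None))*(cv2.dilate((l==i).astype(np.uint8),np.ones((5,5)))>0)
        yy,xx=np.mgrid[:420,:560]; u,v=(w*xx).sum()/w.sum(),(w*yy).sum()/w.sum()
        print('slot',s[i],c[i],u,v,onz(d,u,v,.1).round(4))
crop=im[205:275,310:390]; cv2.imwrite('pics/c1.png',cv2.resize(crop[:,:,::-1],None,fx=7,fy=7,interpolation=cv2.INTER_CUBIC))
crop=im[195:280,150:270]; cv2.imwrite('pics/c2.png',cv2.resize(crop[:,:,::-1],None,fx=6,fy=6,interpolation=cv2.INTER_CUBIC))
d=load('scene0'); im=d['frame']
crop=im[210:290,180:250]; cv2.imwrite('pics/c3.png',cv2.resize(crop[:,:,::-1],None,fx=7,fy=7,interpolation=cv2.INTER_CUBIC))
```

```text
((222.82691955566406, 328.1346130371094), (40.20380783081055, 69.81734466552734), 78.69007110595703)
[[0.3729, 0.1144], [0.4006, -0.0233], [0.3239, -0.04], [0.2968, 0.0956]] [0.0784 0.1405 0.0786 0.1383]
((207.90663146972656, 236.50584411621094), (59.25937271118164, 103.29844665527344), 86.42366790771484)
[[0.5879, 0.1868], [0.6021, -0.03], [0.4785, -0.039], [0.4646, 0.1727]] [0.1242 0.2173 0.1239 0.2122]
((192.05494689941406, 153.1892547607422), (41.454254150390625, 64.69847106933594), 76.82744598388672)
[[0.7413, 0.1921], [0.7748, 0.0563], [0.684, 0.0336], [0.6515, 0.1672]] [0.0932 0.1398 0.0935 0.1374]
((17.983890533447266, 143.4485321044922), (75.06578826904297, 44.133934020996094), 83.92753601074219)
[[0.8152, 0.559], [0.8259, 0.4624], [0.6564, 0.4282], [0.646, 0.5218]] [0.1732 0.0972 0.173  0.0942]
slot [234 227   5  13  51] [236.29411765 233.23529412] 236.13992408557627 233.13267770876467 [0.5398 0.0139 0.1   ]
slot [206 229   4  13  51] [207.47058824 235.11764706] 207.37699237699238 235.1470893970894 [0.5354 0.0737 0.1   ]
slot [177 231   4  13  49] [178.46938776 236.87755102] 178.51415745856355 236.97133977900552 [0.5314 0.1337 0.1   ]
```

View pics/c1.png

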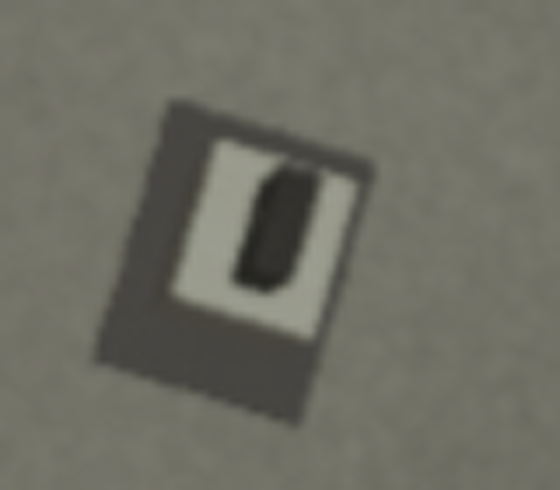

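View pics/c2.png

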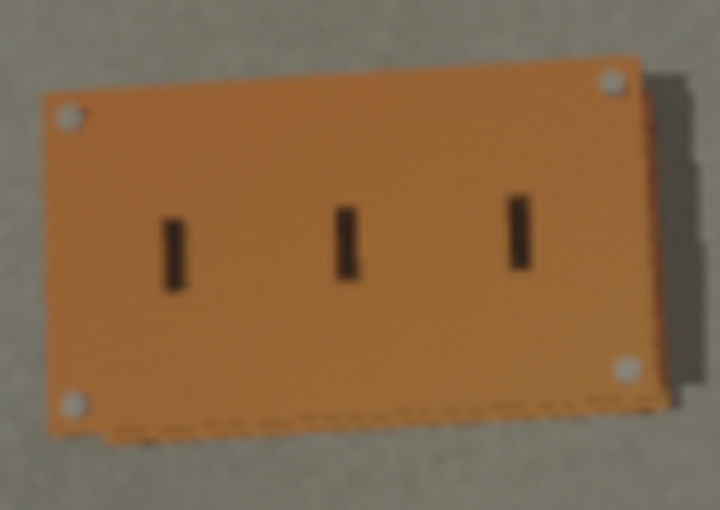

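View pics/c3.png

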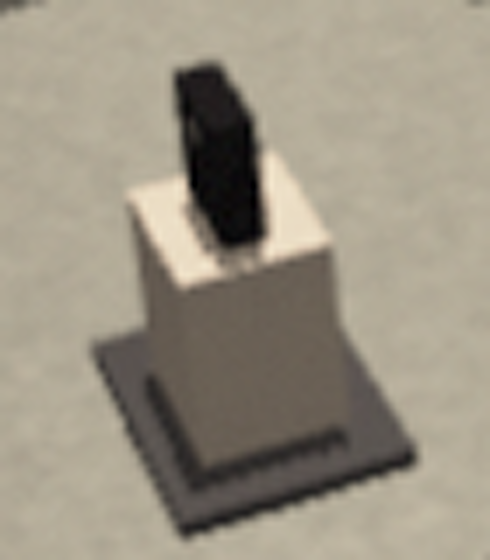

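Run:
```python
from h import *
d=load('top0'); 
C=np.array([(218,138),(360,180),(313,340),(172,296)])/7+np.array([310,205])-.5
P=np.array([onz(d,*c,.07)[:2] for c in C]); print(P.round(4), np.linalg.norm(P-np.roll(P,1,0),axis=1).round(4), P.mean(0))
for i in range(4):
    e=P[(i+1)%4]-P[i]; print(np.degrees(np.arctan2(e[1],e[0])))
d2=load('scene0')
C=np.array([(130,192),(275,155),(330,243),(185,287)])/7+np.array([180,210])-.5
P=np.array([onz(d2,*c,.07)[:2] for c in C]); print(P.round(4), np.linalg.norm(P-np.roll(P,1,0),axis=1).round(4), P.mean(0))
for i in range(4):
    e=P[(i+1)%4]-P[i]; print(np.degrees(np.arctan2(e[1],e[0])))
# chassis screws
C=np.array([(68,118),(612,83),(628,369),(73,404)])/6+np.array([150,195])-.5
P=np.array([onz(d,*c,.103)[:2] for c in C]); print(P.round(4),P.mean(0), np.linalg.norm(P-np.roll(P,1,0),axis=1).round(4))
from scipy.spatial.transform import Rotation as R
o=readout.get_obs(); print(R.from_rotvec(o['eef_rot']).as_matrix().round(3))
```

```text
[[ 0.5634 -0.2073]
 [ 0.5505 -0.2504]
 [ 0.5016 -0.2348]
 [ 0.5148 -0.1923]] [0.0508 0.045  0.0514 0.0444] [ 0.5325633  -0.22120234]
-106.63635674654199
162.26353725515398
72.69809784111985
-17.15882638128699
[[ 0.5013 -0.2357]
 [ 0.5155 -0.1951]
 [ 0.5611 -0.21  ]
 [ 0.5493 -0.2504]] [0.0502 0.043  0.048  0.0421] [ 0.53179284 -0.22279725]
70.73396217081671
-17.984864276083083
-106.19896675291061
163.06841338427563
[[ 0.5789  0.1722]
 [ 0.5917 -0.0175]
 [ 0.4923 -0.0244]
 [ 0.4797  0.1655]] [0.53562597 0.07393864] [0.0994 0.1902 0.0996 0.1903]
[[ 0.964  0.267 -0.   ]
 [ 0.267 -0.964  0.001]
 [ 0.    -0.001 -1.   ]]
```

Call:
{"api": "arm_command", "payload": {"deltas": [{"roll": 0.143},{"roll": 0.143},{"roll": 0.143},{"roll": 0.142}], "hand": 8.5, "squeeze": 40}}

```text
invalid input at $.deltas[0]: expected keys dx, dy, dz, roll
```

Call:
{"api": "arm_command", "payload": {"deltas": [{"dx": 1.5,"dy": -2.0},{"dx": 2.75,"dy": -3.67},{"dx": 2.75,"dy": -3.67},{"dx": 2.75,"dy": -3.67},{"dx": 2.75,"dy": -3.67},{"dx": 2.75,"dy": -3.67},{"dx": 2.75,"dy": -3.67},{"dx": 2.75,"dy": -3.67},{"dx": 2.75,"dy": -3.67},{"dx": 2.75,"dy": -3.67},{"dx": 2.75,"dy": -3.67},{}]}}

```text
invalid input at $.deltas[0]: expected keys dx, dy, dz, roll
```

```bash
cat >> h.py <<'E'
from scipy.spatial.transform import Rotation as R
def to(p,yaw=None):
    o=readout.get_obs(); M=R.from_rotvec(o['eef_rot']).as_matrix()
    print('t',round(o['clock'],2),'tcp',o['tcp_pos'].round(4),'xyaw',np.degrees(np.arctan2(M[1,0],M[0,0])).round(2),'tilt',M[:2,2].round(4),'gap',round(o['finger_gap']*85.4,2),'F',o['contact_force'].round(2))
    if p is not None: print('delta cm', (M.T@(np.array(p)-o['tcp_pos'])*100).round(3))
E
python3 - <<'E'
from h import *
d=grab('wrist','w1'); to([.532,-.222,.15])
for z,pts in ((.07,[(25,22),(25,-22),(-25,-22),(-25,22)]),(.112,[(17,7),(17,-7),(-17,-7),(-17,7)])):
    a=np.radians(-17.2)
    for x,y in pts: print(z,np.round(proj(d,[.532+(x*np.cos(a)-y*np.sin(a))/1e3,-.222+(x*np.sin(a)+y*np.cos(a))/1e3,z]),1))
E
```

```text
t 0.2 tcp [ 0.1399 -0.5058  0.2308] xyaw 15.46 tilt [-0.0003  0.001 ] gap 85.23 F [-0.65 -0.16 -0.15]
delta cm [ 45.359 -16.889   8.097]
0.07 [ -96.9 -837.3]
0.07 [  -3.6 -744.2]
0.07 [ -34.2 -598. ]
0.07 [-121.6 -677.5]
0.112 [ -179.7 -1053.1]
0.112 [ -139.1 -1010.1]
0.112 [-157.6 -860.5]
0.112 [-195.8 -897.9]
```

View pics/w1.png

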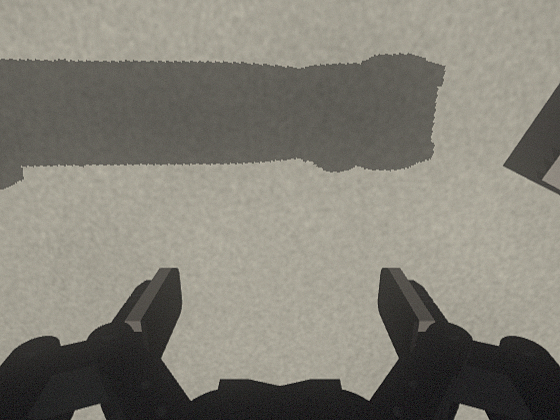

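Call:
{"api": "arm_command", "payload": {"deltas": [{"dx": 0,"dy": 0,"dz": 0,"roll": 0.143},{"dx": 0,"dy": 0,"dz": 0,"roll": 0.143},{"dx": 0,"dy": 0,"dz": 0,"roll": 0.143},{"dx": 0,"dy": 0,"dz": 0,"roll": 0.142}], "hand": 8.5, "squeeze": 40}}

```text
clock: 0.6
tcp_pos: [0.1399, -0.5059, 0.2311]
eef_rot: [-3.104, 0.48, 0.0]
contact_force: [0.2, -0.7, -0.1]
finger_gap: 0.999
```

Call:
{"api": "arm_command", "payload": {"deltas": [{"dx": 1.5,"dy": -2,"dz": 0,"roll": 0},{"dx": 2.75,"dy": -3.67,"dz": 0,"roll": 0},{"dx": 2.75,"dy": -3.67,"dz": 0,"roll": 0},{"dx": 2.75,"dy": -3.67,"dz": 0,"roll": 0},{"dx": 2.75,"dy": -3.67,"dz": 0,"roll": 0},{"dx": 2.75,"dy": -3.67,"dz": 0,"roll": 0},{"dx": 2.75,"dy": -3.67,"dz": 0,"roll": 0},{"dx": 2.75,"dy": -3.67,"dz": 0,"roll": 0},{"dx": 2.75,"dy": -3.67,"dz": 0,"roll": 0},{"dx": 2.75,"dy": -3.67,"dz": 0,"roll": 0},{"dx": 2.75,"dy": -3.67,"dz": 0,"roll": 0},{"dx": 0,"dy": 0,"dz": 0,"roll": 0}]}}

```text
clock: 1.8
tcp_pos: [0.5352, -0.2192, 0.23]
eef_rot: [-3.106, 0.463, 0.0]
contact_force: [0.5, 0.2, -0.2]
finger_gap: 0.997
```

Run:
```python
from h import *
d=grab('wrist','w2'); to([.532,-.222,.15])
for z,pts in ((.07,[(25,22),(25,-22),(-25,-22),(-25,22)]),(.112,[(17,7),(17,-7),(-17,-7),(-17,7)])):
    a=np.radians(-17.2)
    for x,y in pts: print(z,np.round(proj(d,[.532+(x*np.cos(a)-y*np.sin(a))/1e3,-.222+(x*np.sin(a)+y*np.cos(a))/1e3,z]),1))
```

```text
t 1.85 tcp [ 0.5333 -0.2206  0.2302] xyaw -17.02 tilt [-0.0013  0.0006] gap 85.19 F [-0.11 -0.18 -0.83]
delta cm [-0.072  0.177  8.025]
0.07 [258.3 155. ]
0.07 [307.9 155.2]
0.07 [306.2 208.2]
0.07 [259.1 208. ]
0.112 [274.6 175.6]
0.112 [292.5 175.7]
0.112 [291.8 216.4]
0.112 [274.6 216.3]
```

View pics/w2.png

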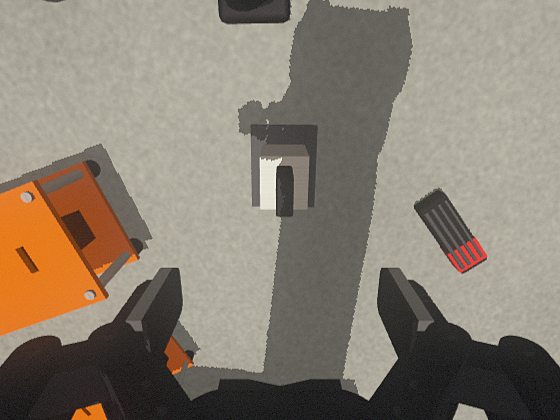

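Call:
{"api": "arm_command", "payload": {"deltas": [{"dx": -0.07,"dy": 0.18,"dz": 2,"roll": 0},{"dx": 0,"dy": 0,"dz": 3,"roll": 0},{"dx": 0,"dy": 0,"dz": 3,"roll": 0},{"dx": 0,"dy": 0,"dz": 3,"roll": 0},{"dx": 0,"dy": 0,"dz": 2,"roll": 0},{"dx": 0,"dy": 0,"dz": 1.2,"roll": 0},{"dx": 0,"dy": 0,"dz": 1.0,"roll": 0},{"dx": 0,"dy": 0,"dz": 0,"roll": 0},{"dx": 0,"dy": 0,"dz": 0,"roll": 0},{"dx": 0,"dy": 0,"dz": 0,"roll": 0}]}}

```text
clock: 2.85
tcp_pos: [0.5312, -0.2243, 0.0805]
eef_rot: [3.106, -0.471, 0.003]
contact_force: [0.2, -0.0, 0.4]
finger_gap: 0.994
```

Run:
```python
from h import *
d=grab('wrist','w3'); to([.532,-.222,.078]); grab('scene','s3')
```

```text
t 2.9 tcp [ 0.5311 -0.2243  0.0804] xyaw -17.26 tilt [ 0.0017 -0.0008] gap 84.94 F [ 0.31 -0.26  0.4 ]
delta cm [ 0.015 -0.242  0.244]
```

View pics/w3.png

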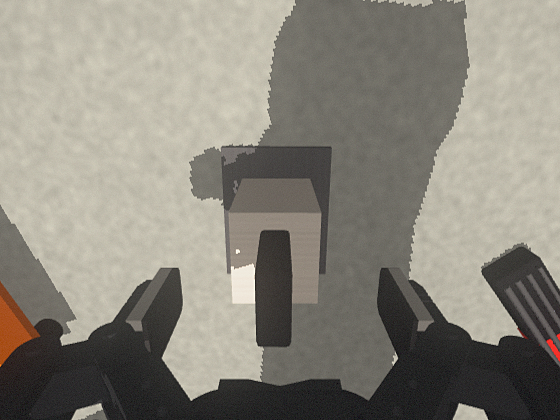

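Call:
{"api": "arm_command", "payload": {"deltas": [{"dx": 0.0,"dy": -0.24,"dz": 0.2,"roll": 0},{"dx": 0,"dy": 0,"dz": 0,"roll": 0},{"dx": 0,"dy": 0,"dz": 0,"roll": 0}]}}

```text
clock: 3.25
tcp_pos: [0.5312, -0.2215, 0.0773]
eef_rot: [3.106, -0.471, -0.0]
contact_force: [0.4, 0.3, 0.6]
finger_gap: 0.996
```

Call:
{"api": "arm_command", "payload": {"deltas": [{"dx": 0,"dy": 0,"dz": 0,"roll": 0},{"dx": 0,"dy": 0,"dz": 0,"roll": 0},{"dx": 0,"dy": 0,"dz": 0,"roll": 0},{"dx": 0,"dy": 0,"dz": 0,"roll": 0},{"dx": 0,"dy": 0,"dz": 0,"roll": 0},{"dx": 0,"dy": 0,"dz": 0,"roll": 0},{"dx": 0,"dy": 0,"dz": 0,"roll": 0},{"dx": 0,"dy": 0,"dz": 0,"roll": 0},{"dx": 0,"dy": 0,"dz": 0,"roll": 0},{"dx": 0,"dy": 0,"dz": 0,"roll": 0},{"dx": 0,"dy": 0,"dz": 0,"roll": 0},{"dx": 0,"dy": 0,"dz": 0,"roll": 0}], "hand": 0.5}}

```text
clock: 4.45
tcp_pos: [0.5313, -0.2217, 0.0774]
eef_rot: [3.106, -0.471, 0.0]
contact_force: [0.0, -0.7, 1.3]
finger_gap: 0.161
```

Run:
```python
from h import *
d=grab('wrist','w4'); to([.532,-.222,.078]); grab('scene','s4')
```

```text
t 4.5 tcp [ 0.5313 -0.2217  0.0774] xyaw -17.26 tilt [ 0.0002 -0.0001] gap 13.14 F [ 0.08 -0.92  1.2 ]
delta cm [ 0.079  0.005 -0.06 ]
```

View pics/w4.png

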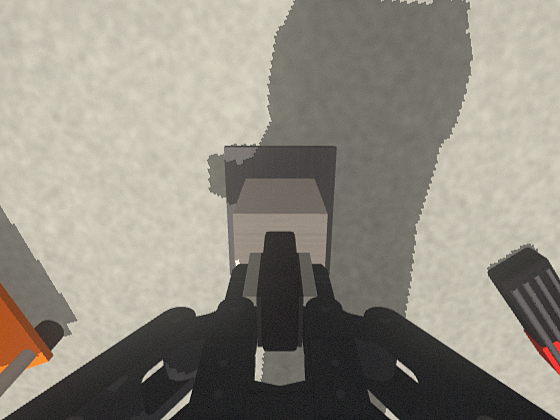

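Call:
{"api": "arm_command", "payload": {"deltas": [{"dx": 0,"dy": 0,"dz": -0.5,"roll": 0},{"dx": 0,"dy": 0,"dz": -1,"roll": 0},{"dx": 0,"dy": 0,"dz": -1,"roll": 0},{"dx": 0,"dy": 0,"dz": -1.5,"roll": 0},{"dx": 0,"dy": 0,"dz": -1.5,"roll": 0},{"dx": 0,"dy": 0,"dz": -1.5,"roll": 0},{"dx": 0,"dy": 0,"dz": -1.5,"roll": 0},{"dx": 0,"dy": 0,"dz": -1.5,"roll": 0},{"dx": 0,"dy": 0,"dz": -1.5,"roll": 0},{"dx": 0,"dy": 0,"dz": -1,"roll": 0},{"dx": 0,"dy": 0,"dz": 0,"roll": 0}]}}

```text
clock: 5.65
tcp_pos: [0.532, -0.222, 0.2044]
eef_rot: [3.105, -0.471, 0.005]
contact_force: [0.2, 0.0, -1.4]
finger_gap: 0.157
```

Run:
```python
from h import *
d=grab('wrist','w5'); to(None); grab('scene','s5')
im=cv2.imread('pics/s5.png')[120:300,150:330]; cv2.imwrite('pics/s5c.png',cv2.resize(im,None,fx=3.2,fy=3.2))
```

```text
t 5.7 tcp [ 0.5316 -0.2218  0.2032] xyaw -17.26 tilt [ 0.0016 -0.0006] gap 13.79 F [-0.48 -0.82 -1.33]
```

View pics/s5c.png

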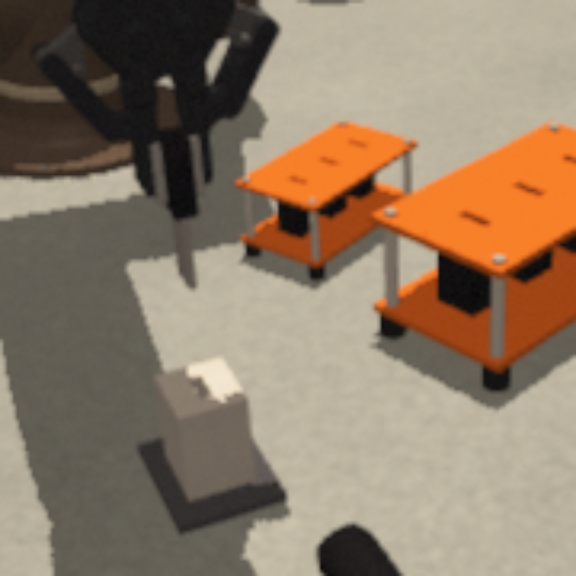

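View pics/w5.png

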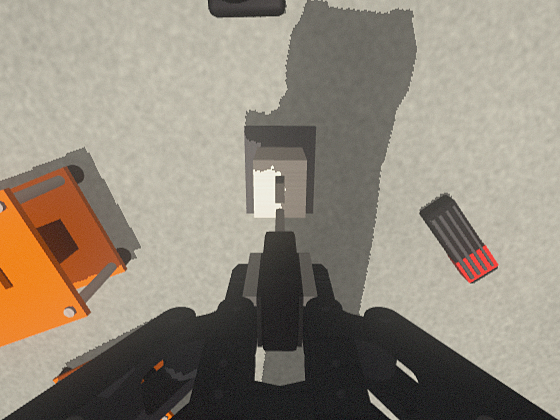

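Call:
{"api": "arm_command", "payload": {"deltas": [{"dx": 0,"dy": 0,"dz": 0,"roll": -0.124},{"dx": 0,"dy": 0,"dz": 0,"roll": -0.124},{"dx": 0,"dy": 0,"dz": 0,"roll": -0.123},{"dx": 0.25,"dy": -2.5,"dz": 0,"roll": 0},{"dx": 0.4,"dy": -4,"dz": 0,"roll": 0},{"dx": 0.4,"dy": -4,"dz": 0,"roll": 0},{"dx": 0.4,"dy": -4,"dz": 0,"roll": 0},{"dx": 0.4,"dy": -4,"dz": 0,"roll": 0},{"dx": 0.4,"dy": -3,"dz": 0,"roll": 0},{"dx": 0.2,"dy": -2,"dz": 0,"roll": 0},{"dx": 0,"dy": 0,"dz": 0,"roll": 0},{"dx": 0,"dy": 0,"dz": 0,"roll": 0}]}}

```text
clock: 6.95
tcp_pos: [0.5389, 0.0146, 0.2015]
eef_rot: [3.139, 0.111, -0.002]
contact_force: [-0.4, -0.9, -0.7]
finger_gap: 0.155
```

Run:
```python
from h import *
d=grab('wrist','w6'); to([.5392,.0139,.17])
for y in (0,.06,.12):
    print(proj(d,[.5398-.07*y,.0139+y,.1]))
```

```text
t 7.0 tcp [0.5389 0.0141 0.2017] xyaw 4.0 tilt [-0.0011 -0.0004] gap 13.4 F [ 0.57  0.01 -1.08]
delta cm [0.028 0.016 3.169]
(np.float64(279.62632661087275), np.float64(198.7372043350383))
(np.float64(199.13542234670695), np.float64(198.69023625322652))
(np.float64(118.59877495990287), np.float64(198.64324147937114))
```

View pics/w6.png

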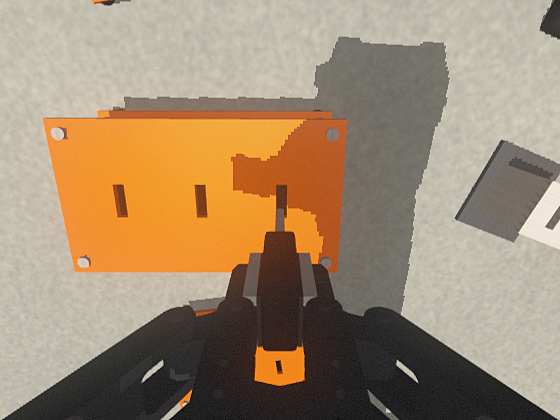

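Call:
{"api": "arm_command", "payload": {"deltas": [{"dx": 0,"dy": 0,"dz": 1.5,"roll": 0},{"dx": 0,"dy": 0,"dz": 1.5,"roll": 0},{"dx": 0,"dy": 0,"dz": 0.2,"roll": 0},{"dx": 0,"dy": 0,"dz": 0,"roll": 0},{"dx": 0,"dy": 0,"dz": 0,"roll": 0}]}}

```text
clock: 7.5
tcp_pos: [0.5395, 0.0139, 0.1709]
eef_rot: [3.14, 0.108, 0.001]
contact_force: [-0.2, 0.4, -1.6]
finger_gap: 0.157
```

Run:
```python
from h import *
d=grab('wrist','w7'); to([.5392,.0139,.17])
for y in (0,.06,.12): print('slot',np.round(proj(d,[.5398-.07*y,.0139+y,.1]),1))
o=readout.get_obs(); M=R.from_rotvec(o['eef_rot']).as_matrix(); 
for n,p in (('tip',[.010,0,.0574]),('sh',[.01,0,.0074]),('tipL',[.01,-.0025,.0549]),('tipR',[.01,.0025,.0549])): print(n,np.round(proj(d,o['tcp_pos']+M@np.array(p)),1))
im=cv2.imread('pics/w7.png')[140:280,80:360]
cv2.imwrite('pics/w7c.png',cv2.resize(im[:, 140:],None,fx=4.2,fy=4.2,interpolation=cv2.INTER_CUBIC))
g=cv2.cvtColor(d['frame'],cv2.COLOR_RGB2HSV)
m=((g[...,2]<95)).astype(np.uint8); m[:150]=0;m[250:]=0;m[:,:80]=0;m[:,240:]=0
n,l,s,c=cv2.connectedComponentsWithStats(m)
for i in range(1,n):
    if s[i,4]>30: print(s[i],c[i],onz(d,*c[i],.1).round(4))
```

```text
t 7.55 tcp [0.5396 0.014  0.1711] xyaw 3.96 tilt [ 0.0011 -0.    ] gap 13.69 F [-0.33 -0.6  -0.8 ]
delta cm [-0.044  0.011  0.109]
slot [278.6 214.2]
slot [188.1 214.3]
slot [ 97.5 214.5]
tip [278.3 207.1]
sh [278.1 241.9]
tipL [274.2 208.4]
tipR [282.4 208.4]
```

View pics/w7c.png

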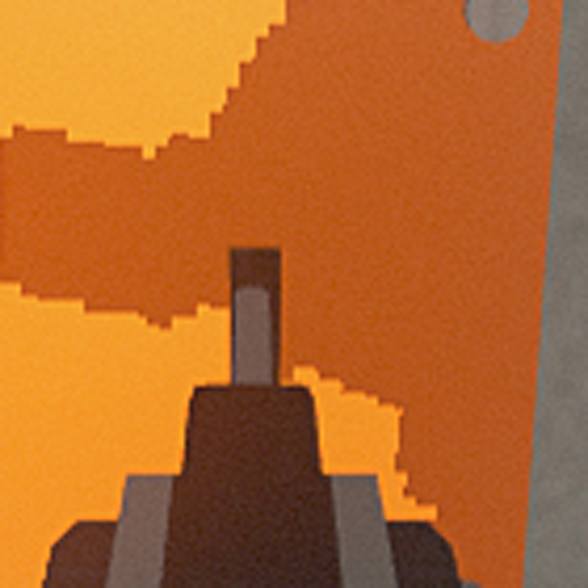

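View pics/w7.png

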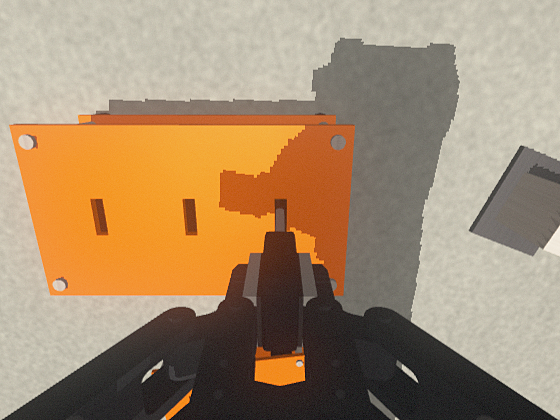

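Call:
{"api": "arm_command", "payload": {"deltas": [{"dx": -0.12,"dy": 0,"dz": 0.3,"roll": 0},{"dx": 0,"dy": 0,"dz": 0.4,"roll": 0},{"dx": 0,"dy": 0,"dz": 0.4,"roll": 0},{"dx": 0,"dy": 0,"dz": 0.3,"roll": 0},{"dx": 0,"dy": 0,"dz": 0.2,"roll": 0},{"dx": 0,"dy": 0,"dz": 0,"roll": 0},{"dx": 0,"dy": 0,"dz": 0,"roll": 0}]}}

```text
clock: 8.25
tcp_pos: [0.538, 0.0144, 0.1543]
eef_rot: [-3.14, -0.11, 0.0]
contact_force: [0.5, 1.3, -0.8]
finger_gap: 0.158
```

Run:
```python
from h import *
d=grab('wrist','w8'); to(None)
im=cv2.imread('pics/w8.png')[140:280,220:360]
cv2.imwrite('pics/w8c.png',cv2.resize(im,None,fx=4.2,fy=4.2,interpolation=cv2.INTER_CUBIC))
```

```text
t 8.3 tcp [0.5381 0.0144 0.1544] xyaw 4.0 tilt [0.0001 0.    ] gap 13.57 F [ 0.25  1.45 -0.41]
```

View pics/w8c.png

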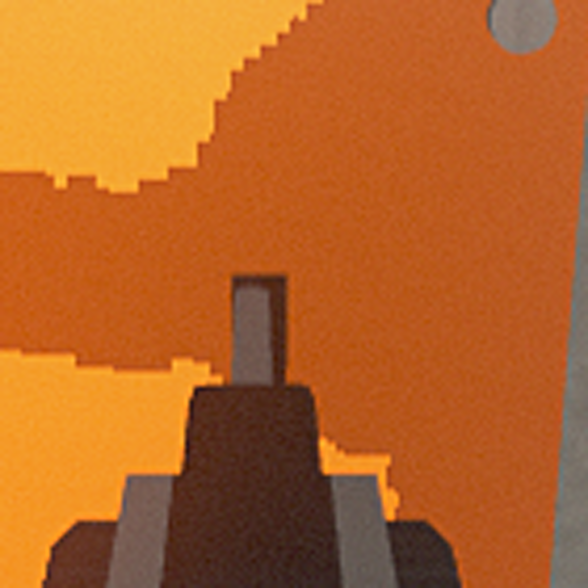

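Call:
{"api": "arm_command", "payload": {"deltas": [{"dx": 0,"dy": 0.03,"dz": 0.1,"roll": 0},{"dx": 0,"dy": 0,"dz": 0.3,"roll": 0},{"dx": 0,"dy": 0,"dz": 0.3,"roll": 0},{"dx": 0,"dy": 0,"dz": 0.3,"roll": 0},{"dx": 0,"dy": 0,"dz": 0,"roll": 0}]}}

```text
clock: 8.8
tcp_pos: [0.5377, 0.0141, 0.1436]
eef_rot: [3.14, 0.11, -0.002]
contact_force: [-1.3, 0.2, -0.4]
finger_gap: 0.159
```

Call:
{"api": "arm_command", "payload": {"deltas": [{"dx": 0,"dy": 0,"dz": 0.2,"roll": 0},{"dx": 0,"dy": 0,"dz": 0,"roll": 0}]}}

```text
clock: 9.0
tcp_pos: [0.538, 0.0141, 0.1421]
eef_rot: [-3.14, -0.11, 0.0]
contact_force: [-0.2, 0.7, -0.5]
finger_gap: 0.157
```

Call:
{"api": "arm_command", "payload": {"deltas": [{"dx": 0,"dy": 0,"dz": 0.2,"roll": 0},{"dx": 0,"dy": 0,"dz": 0,"roll": 0}]}}

```text
clock: 9.2
tcp_pos: [0.538, 0.0141, 0.1401]
eef_rot: [3.14, 0.11, -0.0]
contact_force: [0.4, -0.5, -1.3]
finger_gap: 0.161
```

Call:
{"api": "arm_command", "payload": {"deltas": [{"dx": 0,"dy": 0,"dz": 0.15,"roll": 0},{"dx": 0,"dy": 0,"dz": 0,"roll": 0}]}}

```text
clock: 9.4
tcp_pos: [0.538, 0.0141, 0.1386]
eef_rot: [3.14, 0.11, -0.0]
contact_force: [-0.4, -0.6, -0.7]
finger_gap: 0.16
```

Call:
{"api": "arm_command", "payload": {"deltas": [{"dx": 0,"dy": 0,"dz": 0.15,"roll": 0},{"dx": 0,"dy": 0,"dz": 0,"roll": 0}]}}

```text
clock: 9.6
tcp_pos: [0.538, 0.0141, 0.1371]
eef_rot: [-3.14, -0.11, 0.0]
contact_force: [-0.4, -0.6, -0.1]
finger_gap: 0.16
```

Call:
{"api": "arm_command", "payload": {"deltas": [{"dx": 0,"dy": 0,"dz": 0.1,"roll": 0},{"dx": 0,"dy": 0,"dz": 0,"roll": 0}]}}

```text
clock: 9.8
tcp_pos: [0.5381, 0.0142, 0.1363]
eef_rot: [-3.139, -0.11, -0.0]
contact_force: [-0.5, 1.5, -2.4]
finger_gap: 0.157
```

Call:
{"api": "arm_command", "payload": {"deltas": [{"dx": 0,"dy": 0,"dz": 0.1,"roll": 0},{"dx": 0,"dy": 0,"dz": 0,"roll": 0}]}}

```text
clock: 10.0
tcp_pos: [0.5382, 0.0144, 0.1354]
eef_rot: [-3.139, -0.11, -0.001]
contact_force: [-0.4, 0.6, 2.0]
finger_gap: 0.156
```

Call:
{"api": "arm_command", "payload": {"deltas": [{"dx": 0,"dy": 0,"dz": 0.1,"roll": 0},{"dx": 0,"dy": 0,"dz": 0,"roll": 0}]}}

```text
clock: 10.2
tcp_pos: [0.5383, 0.0145, 0.1345]
eef_rot: [-3.139, -0.11, -0.001]
contact_force: [-0.5, 2.8, 1.7]
finger_gap: 0.16
```

Call:
{"api": "arm_command", "payload": {"deltas": [{"dx": 0,"dy": 0,"dz": 0.1,"roll": 0},{"dx": 0,"dy": 0,"dz": 0,"roll": 0}]}}

```text
clock: 10.4
tcp_pos: [0.5384, 0.0146, 0.1338]
eef_rot: [-3.139, -0.11, -0.002]
contact_force: [0.3, 3.5, 4.2]
finger_gap: 0.16
```

Call:
{"api": "arm_command", "payload": {"deltas": [{"dx": 0,"dy": 0,"dz": 0.08,"roll": 0},{"dx": 0,"dy": 0,"dz": 0,"roll": 0}]}}

```text
clock: 10.6
tcp_pos: [0.5385, 0.0146, 0.1331]
eef_rot: [-3.139, -0.11, -0.002]
contact_force: [0.4, 3.2, 5.1]
finger_gap: 0.153
```

Call:
{"api": "arm_command", "payload": {"deltas": [{"dx": 0,"dy": 0,"dz": 0.08,"roll": 0},{"dx": 0,"dy": 0,"dz": 0,"roll": 0}]}}

```text
clock: 10.8
tcp_pos: [0.5385, 0.0146, 0.1324]
eef_rot: [-3.139, -0.11, -0.002]
contact_force: [-0.4, 4.2, 5.9]
finger_gap: 0.158
```

Call:
{"api": "arm_command", "payload": {"deltas": [{"dx": 0,"dy": 0,"dz": 0.08,"roll": 0},{"dx": 0,"dy": 0,"dz": 0,"roll": 0}]}}

```text
clock: 11.0
tcp_pos: [0.5386, 0.0145, 0.1316]
eef_rot: [-3.139, -0.11, -0.002]
contact_force: [-0.1, 3.8, 5.6]
finger_gap: 0.16
```

Call:
{"api": "arm_command", "payload": {"deltas": [{"dx": 0,"dy": 0,"dz": 0.08,"roll": 0},{"dx": 0,"dy": 0,"dz": 0,"roll": 0}]}}

```text
clock: 11.2
tcp_pos: [0.5387, 0.0146, 0.1309]
eef_rot: [-3.139, -0.11, -0.003]
contact_force: [-0.6, 4.9, 5.9]
finger_gap: 0.159
```

Run:
```python
from h import *
d=grab('wrist','w9'); to(None); o=readout.get_obs(); print(o['torque'])
im=cv2.imread('pics/w9.png')[140:380,180:400]
cv2.imwrite('pics/w9c.png',cv2.resize(im,None,fx=2.5,fy=2.5,interpolation=cv2.INTER_CUBIC))
```

```text
t 11.25 tcp [0.5386 0.0146 0.1309] xyaw 4.01 tilt [0.0017 0.0011] gap 13.42 F [-0.6   3.77  6.44]
[ 1.12304182  0.06722186 -0.0326554 ]
```

View pics/w9c.png

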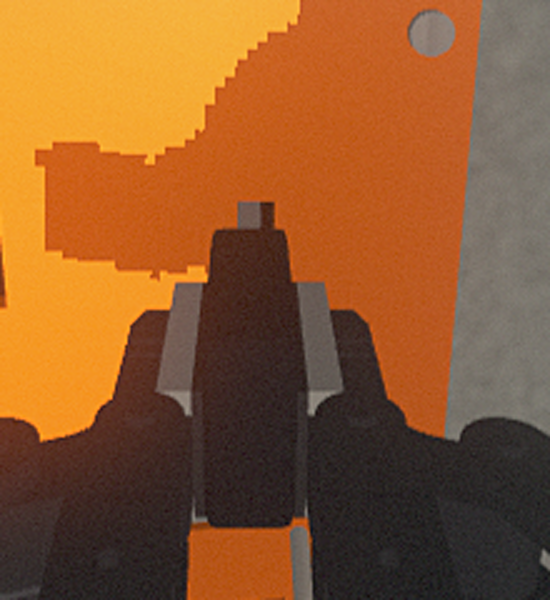

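Guide 1 takes the blade past 25 mm with a steady push of about 6 to 7 N, so it behaves like the light-drag guide. The task says to try all three, so I'll withdraw and try the other two as well.

Call:
{"api": "arm_command", "payload": {"deltas": [{"dx": 0,"dy": 0,"dz": -0.5,"roll": 0},{"dx": 0,"dy": 0,"dz": -0.8,"roll": 0},{"dx": 0,"dy": 0,"dz": -0.9,"roll": 0},{"dx": 0,"dy": 0,"dz": -0.9,"roll": 0},{"dx": 0,"dy": 0,"dz": -0.9,"roll": 0},{"dx": 0,"dy": 0,"dz": 0,"roll": 0},{"dx": 0,"dy": 0,"dz": 0,"roll": 0}]}}

```text
clock: 11.95
tcp_pos: [0.5382, 0.014, 0.1704]
eef_rot: [3.14, 0.109, 0.001]
contact_force: [-0.7, -0.2, -0.6]
finger_gap: 0.158
```

Call:
{"api": "arm_command", "payload": {"deltas": [{"dx": 0,"dy": -1,"dz": 0,"roll": 0},{"dx": 0,"dy": -1.5,"dz": 0,"roll": 0},{"dx": 0,"dy": -1.5,"dz": 0,"roll": 0},{"dx": 0,"dy": -1,"dz": 0,"roll": 0},{"dx": 0,"dy": -0.7,"dz": 0,"roll": 0},{"dx": 0,"dy": -0.3,"dz": 0,"roll": 0},{"dx": 0,"dy": 0,"dz": 0,"roll": 0},{"dx": 0,"dy": 0,"dz": 0,"roll": 0}]}}

```text
clock: 12.75
tcp_pos: [0.5351, 0.0557, 0.1703]
eef_rot: [-3.124, -0.151, 0.001]
contact_force: [0.7, -0.5, -1.5]
finger_gap: 0.157
```

Run:
```python
from h import *
d=grab('wrist','w10'); to([.5338,.0739,.1544])
im=cv2.imread('pics/w10.png')[140:280,220:360]
cv2.imwrite('pics/w10c.png',cv2.resize(im,None,fx=4.2,fy=4.2,interpolation=cv2.INTER_CUBIC))
```

```text
t 12.8 tcp [0.5351 0.0556 0.1703] xyaw 5.55 tilt [-0.0013  0.014 ] gap 13.81 F [ 0.09 -0.32 -0.42]
delta cm [ 0.046 -1.807  1.618]
```

View pics/w10c.png

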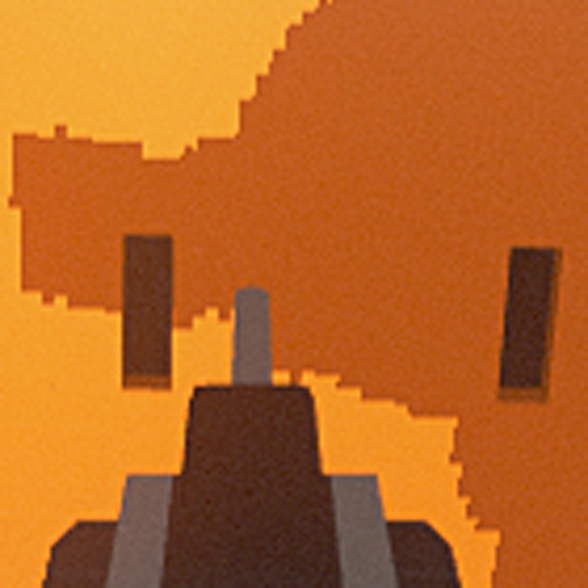

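Run:
```python
from h import *
o=readout.get_obs(); print(o['q'].round(3),o['qvel'].round(3),o['joint_torque'].round(2))
```

```text
[ 0.096  0.157 -0.137  1.277  0.014  3.141] [-0.001 -0.001  0.001 -0.    -0.    -0.001] [  0.12 -45.68  35.35   0.     0.05   0.  ]
```

Joint 6 hit its limit (3.141), which stopped the move short. I'll turn the hand half round, which is fine because the feeler is symmetric, and check the tilt afterwards.

Call:
{"api": "arm_command", "payload": {"deltas": [{"dx": 0,"dy": 0,"dz": -0.3,"roll": -0.143},{"dx": 0,"dy": 0,"dz": 0,"roll": -0.143},{"dx": 0,"dy": 0,"dz": 0,"roll": -0.143},{"dx": 0,"dy": 0,"dz": 0,"roll": -0.143},{"dx": 0,"dy": 0,"dz": 0,"roll": -0.143},{"dx": 0,"dy": 0,"dz": 0,"roll": -0.143},{"dx": 0,"dy": 0,"dz": 0,"roll": -0.143},{"dx": 0,"dy": 0,"dz": 0,"roll": -0.143},{"dx": 0,"dy": 0,"dz": 0,"roll": -0.143},{"dx": 0,"dy": 0,"dz": 0,"roll": -0.143},{"dx": 0,"dy": 0,"dz": 0,"roll": -0.143},{"dx": 0,"dy": 0,"dz": 0,"roll": -0.143}]}}

```text
clock: 14.0
tcp_pos: [0.5351, 0.0555, 0.1733]
eef_rot: [-1.924, -2.471, -0.016]
contact_force: [-0.2, -0.1, 0.5]
finger_gap: 0.156
```

Run:
```python
from h import *
to([.5338,.0739,.1544]);print(readout.get_obs()['q'].round(3))
```

```text
t 14.0 tcp [0.5351 0.0555 0.1733] xyaw 104.2 tilt [-0.0014  0.014 ] gap 13.35 F [-0.22 -0.15  0.47]
delta cm [1.788 0.321 1.915]
[ 0.096  0.156 -0.131  1.284  0.014  1.419]
```

Tilt is about 0.8° with the blade tip toward world +y, away from the shoe. That's acceptable because the mouth has clearance. I'll finish the half turn and then align by camera.

Call:
{"api": "arm_command", "payload": {"deltas": [{"dx": 0,"dy": 0,"dz": 0,"roll": -0.1393},{"dx": 0,"dy": 0,"dz": 0,"roll": -0.1393},{"dx": 0,"dy": 0,"dz": 0,"roll": -0.1393},{"dx": 0,"dy": 0,"dz": 0,"roll": -0.1393},{"dx": 0,"dy": 0,"dz": 0,"roll": -0.1393},{"dx": 0,"dy": 0,"dz": 0,"roll": -0.1393},{"dx": 0,"dy": 0,"dz": 0,"roll": -0.1393},{"dx": 0,"dy": 0,"dz": 0,"roll": -0.1393},{"dx": 0,"dy": 0,"dz": 0,"roll": -0.1393},{"dx": 0,"dy": 0,"dz": 0,"roll": -0.1393},{"dx": 0,"dy": 0.9,"dz": 0,"roll": 0},{"dx": 0,"dy": 0.85,"dz": 0,"roll": 0}]}}

```text
clock: 15.2
tcp_pos: [0.5339, 0.0737, 0.1735]
eef_rot: [0.095, -3.139, -0.022]
contact_force: [-0.6, 0.3, -0.6]
finger_gap: 0.153
```

Call:
{"api": "arm_command", "payload": {"deltas": [{"dx": 0,"dy": 0,"dz": 0.1,"roll": 0},{"dx": 0,"dy": 0,"dz": 0,"roll": 0}]}}

```text
clock: 15.4
tcp_pos: [0.5338, 0.0737, 0.1723]
eef_rot: [0.101, -3.139, -0.022]
contact_force: [0.0, 0.7, -0.9]
finger_gap: 0.159
```

Run:
```python
from h import *
d=grab('wrist','w11'); to([.5338,.0739,.1544]);print(readout.get_obs()['q'].round(3))
im=cv2.imread('pics/w11.png')[140:280,210:350]
cv2.imwrite('pics/w11c.png',cv2.resize(im,None,fx=4.2,fy=4.2,interpolation=cv2.INTER_CUBIC))
```

```text
t 15.45 tcp [0.5338 0.0735 0.1724] xyaw -176.33 tilt [-0.0016  0.0139] gap 13.7 F [ 0.41 -0.14 -0.72]
delta cm [1.000e-03 1.300e-02 1.801e+00]
[ 0.129  0.158 -0.131  1.282  0.014  0.065]
```

View pics/w11c.png

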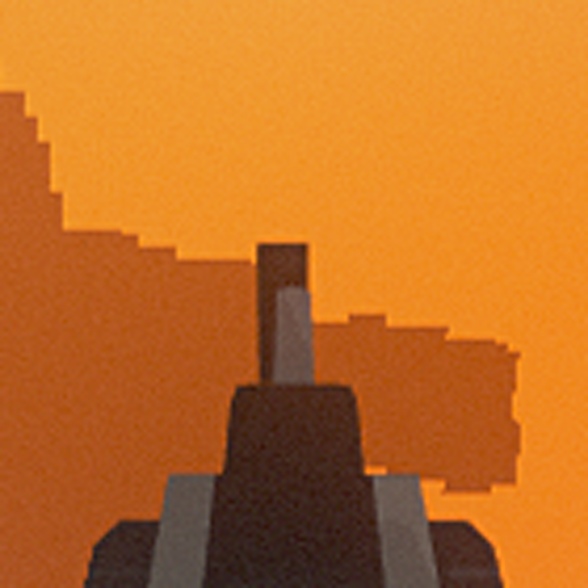

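View pics/w11.png

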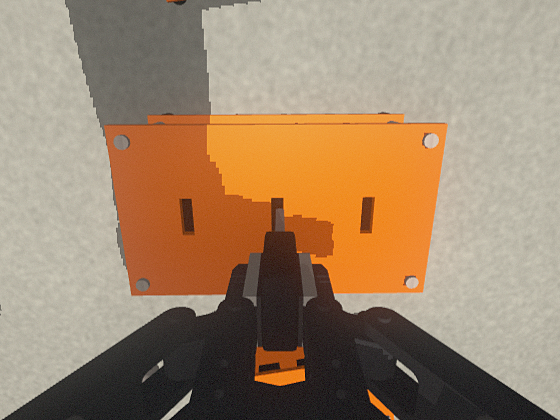

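Run:
```python
from h import *
d=load('w11'); s=onz(d,277.3,197.9,.1); b=onz(d,279.9,208.3,.1724-.0574)
print(s,b, s-b)
d=load('w7'); s=onz(d,280.8,198.8,.1); b=onz(d,280.1,208.3,.1711-.0574)
print(s,b, s-b)
d=load('w8'); s=onz(d,281.8,140+275/4.2,.1); b=onz(d,280.1,208.3,.1544-.0574); print(s,b,s-b)
```

```text
[0.52210252 0.07207965 0.1       ] [0.52390591 0.07369005 0.115     ] [-0.00180338 -0.0016104  -0.015     ]
[0.55065902 0.01319829 0.1       ] [0.54893147 0.01357371 0.1137    ] [ 0.00172755 -0.00037542 -0.0137    ]
[0.55037078 0.01328438 0.1       ] [0.54740765 0.01410311 0.097     ] [ 0.00296313 -0.00081873  0.003     ]
```

Call:
{"api": "arm_command", "payload": {"deltas": [{"dx": -0.12,"dy": -0.1,"dz": 0,"roll": 0},{"dx": 0,"dy": -0.006,"dz": 0.4,"roll": 0},{"dx": 0,"dy": -0.006,"dz": 0.4,"roll": 0},{"dx": 0,"dy": -0.006,"dz": 0.4,"roll": 0},{"dx": 0,"dy": -0.006,"dz": 0.4,"roll": 0},{"dx": 0,"dy": -0.003,"dz": 0.2,"roll": 0},{"dx": 0,"dy": 0,"dz": 0,"roll": 0}]}}

```text
clock: 16.15
tcp_pos: [0.5349, 0.0723, 0.154]
eef_rot: [0.101, -3.138, -0.022]
contact_force: [0.7, 0.3, -0.7]
finger_gap: 0.157
```

Run:
```python
from h import *
d=grab('wrist','w12'); to([.5338,.0739,.1544])
im=cv2.imread('pics/w12.png')[140:280,210:350]
cv2.imwrite('pics/w12c.png',cv2.resize(im,None,fx=4.2,fy=4.2,interpolation=cv2.INTER_CUBIC))
```

```text
t 16.2 tcp [0.5351 0.0723 0.1543] xyaw -176.3 tilt [-0.0018  0.014 ] gap 13.77 F [1.36 0.15 0.16]
delta cm [ 0.117  0.165 -0.005]
```

View pics/w12c.png

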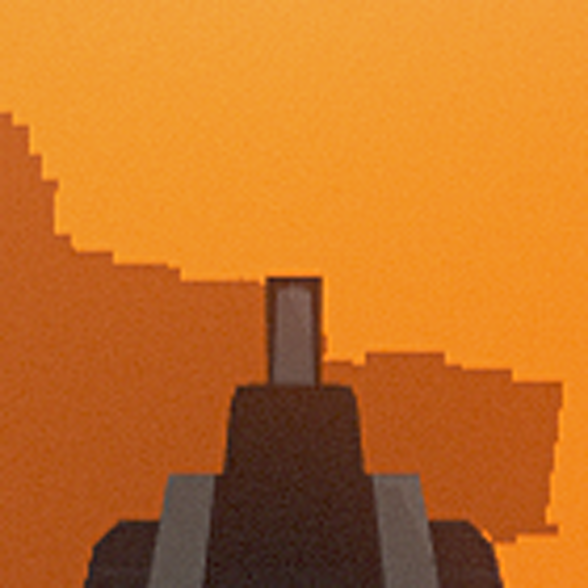

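Call:
{"api": "arm_command", "payload": {"deltas": [{"dx": 0,"dy": 0.05,"dz": 0.2,"roll": 0},{"dx": 0,"dy": -0.004,"dz": 0.3,"roll": 0},{"dx": 0,"dy": -0.004,"dz": 0.3,"roll": 0},{"dx": 0,"dy": -0.004,"dz": 0.3,"roll": 0},{"dx": 0,"dy": 0,"dz": 0,"roll": 0}]}}

```text
clock: 16.7
tcp_pos: [0.5349, 0.0728, 0.1429]
eef_rot: [0.101, -3.138, -0.022]
contact_force: [0.8, 0.5, 0.4]
finger_gap: 0.16
```

Call:
{"api": "arm_command", "payload": {"deltas": [{"dx": 0,"dy": -0.003,"dz": 0.2,"roll": 0},{"dx": 0,"dy": 0,"dz": 0,"roll": 0}]}}

```text
clock: 16.9
tcp_pos: [0.5351, 0.0729, 0.1413]
eef_rot: [0.101, -3.139, -0.022]
contact_force: [0.5, -0.5, -0.1]
finger_gap: 0.161
```

Call:
{"api": "arm_command", "payload": {"deltas": [{"dx": 0,"dy": -0.002,"dz": 0.15,"roll": 0},{"dx": 0,"dy": 0,"dz": 0,"roll": 0}]}}

```text
clock: 17.1
tcp_pos: [0.5351, 0.0729, 0.1399]
eef_rot: [0.101, -3.139, -0.022]
contact_force: [-0.3, -0.2, -0.7]
finger_gap: 0.161
```

Call:
{"api": "arm_command", "payload": {"deltas": [{"dx": 0,"dy": -0.002,"dz": 0.15,"roll": 0},{"dx": 0,"dy": 0,"dz": 0,"roll": 0}]}}

```text
clock: 17.3
tcp_pos: [0.5351, 0.0729, 0.1383]
eef_rot: [0.101, -3.139, -0.022]
contact_force: [-0.5, -0.5, -0.9]
finger_gap: 0.156
```

Call:
{"api": "arm_command", "payload": {"deltas": [{"dx": 0,"dy": -0.001,"dz": 0.1,"roll": 0},{"dx": 0,"dy": 0,"dz": 0,"roll": 0}]}}

```text
clock: 17.5
tcp_pos: [0.5351, 0.073, 0.1374]
eef_rot: [0.102, -3.139, -0.022]
contact_force: [-1.1, 0.5, -0.0]
finger_gap: 0.157
```

Call:
{"api": "arm_command", "payload": {"deltas": [{"dx": 0,"dy": -0.001,"dz": 0.1,"roll": 0},{"dx": 0,"dy": 0,"dz": 0,"roll": 0}]}}

```text
clock: 17.7
tcp_pos: [0.5351, 0.0729, 0.1364]
eef_rot: [0.102, -3.139, -0.022]
contact_force: [0.8, 0.6, -1.0]
finger_gap: 0.159
```

Call:
{"api": "arm_command", "payload": {"deltas": [{"dx": 0,"dy": -0.001,"dz": 0.1,"roll": 0},{"dx": 0,"dy": 0,"dz": 0,"roll": 0}]}}

```text
clock: 17.9
tcp_pos: [0.5351, 0.0729, 0.1354]
eef_rot: [0.102, -3.139, -0.022]
contact_force: [-0.2, 0.9, -0.7]
finger_gap: 0.159
```

Call:
{"api": "arm_command", "payload": {"deltas": [{"dx": 0,"dy": -0.001,"dz": 0.1,"roll": 0},{"dx": 0,"dy": 0,"dz": 0,"roll": 0}]}}

```text
clock: 18.1
tcp_pos: [0.5351, 0.0729, 0.1344]
eef_rot: [0.102, -3.139, -0.022]
contact_force: [0.7, -0.6, -0.4]
finger_gap: 0.156
```

Call:
{"api": "arm_command", "payload": {"deltas": [{"dx": 0,"dy": -0.001,"dz": 0.1,"roll": 0},{"dx": 0,"dy": 0,"dz": 0,"roll": 0}]}}

```text
clock: 18.3
tcp_pos: [0.5351, 0.0729, 0.1334]
eef_rot: [0.102, -3.139, -0.022]
contact_force: [0.6, -0.6, -0.7]
finger_gap: 0.159
```

Call:
{"api": "arm_command", "payload": {"deltas": [{"dx": 0,"dy": -0.001,"dz": 0.1,"roll": 0},{"dx": 0,"dy": 0,"dz": 0,"roll": 0}]}}

```text
clock: 18.5
tcp_pos: [0.5351, 0.0729, 0.1324]
eef_rot: [0.101, -3.139, -0.022]
contact_force: [0.5, 0.8, -0.7]
finger_gap: 0.159
```

Call:
{"api": "arm_command", "payload": {"deltas": [{"dx": 0,"dy": -0.001,"dz": 0.1,"roll": 0},{"dx": 0,"dy": 0,"dz": 0,"roll": 0}]}}

```text
clock: 18.7
tcp_pos: [0.5351, 0.0729, 0.1314]
eef_rot: [0.101, -3.139, -0.022]
contact_force: [0.3, 0.8, -1.3]
finger_gap: 0.157
```

Guide 2 shows no force down to 26 mm, so it's the slack one. Now a gentle try in guide 3.

Call:
{"api": "arm_command", "payload": {"deltas": [{"dx": 0,"dy": 0.007,"dz": -0.5,"roll": 0},{"dx": 0,"dy": 0.014,"dz": -1,"roll": 0},{"dx": 0,"dy": 0.014,"dz": -1,"roll": 0},{"dx": 0,"dy": 0.014,"dz": -1,"roll": 0},{"dx": 0,"dy": 0.007,"dz": -0.6,"roll": 0},{"dx": 0,"dy": 0,"dz": 0,"roll": 0}]}}

```text
clock: 19.3
tcp_pos: [0.5359, 0.073, 0.174]
eef_rot: [-0.102, 3.139, 0.022]
contact_force: [0.5, -0.5, -0.1]
finger_gap: 0.154
```

Call:
{"api": "arm_command", "payload": {"deltas": [{"dx": 0,"dy": 1,"dz": -0.014,"roll": 0},{"dx": 0,"dy": 1.5,"dz": -0.02,"roll": 0},{"dx": 0,"dy": 1.5,"dz": -0.02,"roll": 0},{"dx": 0,"dy": 1,"dz": -0.014,"roll": 0},{"dx": 0,"dy": 0.7,"dz": 0,"roll": 0},{"dx": 0,"dy": 0.3,"dz": 0,"roll": 0},{"dx": 0,"dy": 0,"dz": 0,"roll": 0},{"dx": 0,"dy": 0,"dz": 0,"roll": 0}]}}

```text
clock: 20.1
tcp_pos: [0.5313, 0.1326, 0.174]
eef_rot: [0.101, -3.139, -0.022]
contact_force: [1.1, -0.1, -0.3]
finger_gap: 0.157
```

Run:
```python
from h import *
d=grab('wrist','w13'); to([.5309,.1327,.1544]);print(readout.get_obs()['q'].round(3))
im=cv2.imread('pics/w13.png')[140:280,210:350]
cv2.imwrite('pics/w13c.png',cv2.resize(im,None,fx=4.2,fy=4.2,interpolation=cv2.INTER_CUBIC))
```

```text
t 20.15 tcp [0.5313 0.1325 0.1741] xyaw -176.32 tilt [-0.0014  0.0139] gap 13.43 F [-0.45 -0.11 -0.53]
delta cm [ 0.041 -0.002  1.967]
[ 0.237  0.172 -0.11   1.286  0.014  0.173]
```

View pics/w13c.png

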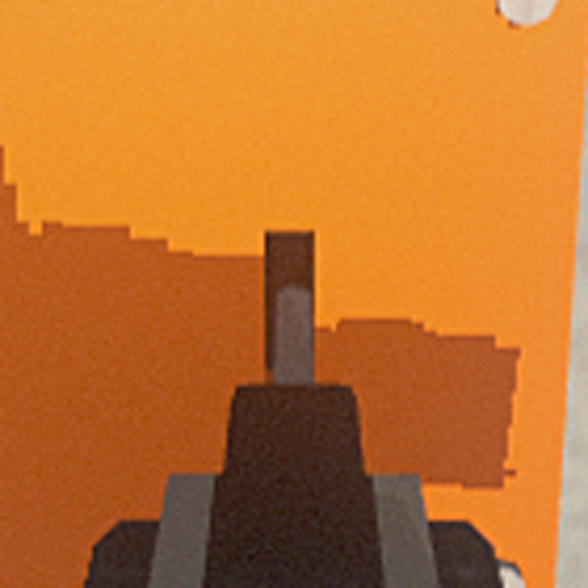

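Call:
{"api": "arm_command", "payload": {"deltas": [{"dx": 0,"dy": -0.006,"dz": 0.4,"roll": 0},{"dx": 0,"dy": -0.006,"dz": 0.4,"roll": 0},{"dx": 0,"dy": -0.006,"dz": 0.4,"roll": 0},{"dx": 0,"dy": -0.006,"dz": 0.4,"roll": 0},{"dx": 0,"dy": -0.006,"dz": 0.4,"roll": 0},{"dx": 0,"dy": 0,"dz": 0,"roll": 0}]}}

```text
clock: 20.75
tcp_pos: [0.5309, 0.1326, 0.1532]
eef_rot: [0.101, -3.138, -0.022]
contact_force: [0.5, -0.8, -1.1]
finger_gap: 0.158
```

Run:
```python
from h import *
d=grab('wrist','w14'); to(None)
im=cv2.imread('pics/w14.png')[140:280,210:350]
cv2.imwrite('pics/w14c.png',cv2.resize(im,None,fx=4.2,fy=4.2,interpolation=cv2.INTER_CUBIC))
```

```text
t 20.8 tcp [0.5311 0.1327 0.1536] xyaw -176.3 tilt [-0.0021  0.0139] gap 13.55 F [ 0.08  0.1  -0.33]
```

View pics/w14c.png

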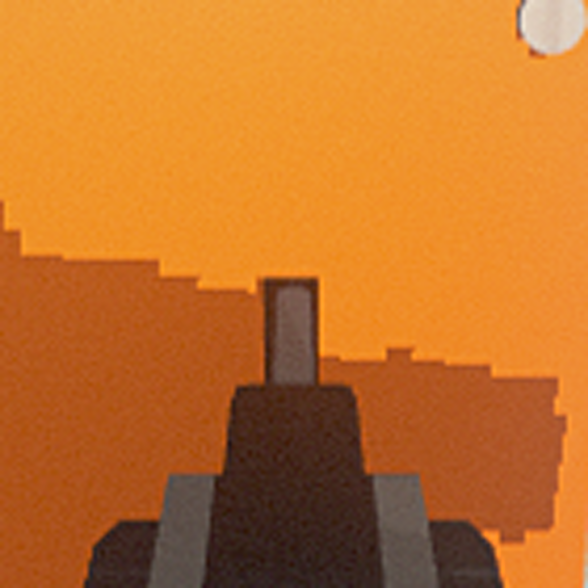

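Call:
{"api": "arm_command", "payload": {"deltas": [{"dx": 0,"dy": 0.03,"dz": 0.2,"roll": 0},{"dx": 0,"dy": -0.004,"dz": 0.3,"roll": 0},{"dx": 0,"dy": -0.004,"dz": 0.3,"roll": 0},{"dx": 0,"dy": -0.004,"dz": 0.2,"roll": 0},{"dx": 0,"dy": 0,"dz": 0,"roll": 0}]}}

```text
clock: 21.3
tcp_pos: [0.531, 0.133, 0.1436]
eef_rot: [0.102, -3.138, -0.022]
contact_force: [-0.5, 0.1, -0.7]
finger_gap: 0.155
```

Call:
{"api": "arm_command", "payload": {"deltas": [{"dx": 0,"dy": -0.002,"dz": 0.15,"roll": 0},{"dx": 0,"dy": 0,"dz": 0,"roll": 0}]}}

```text
clock: 21.5
tcp_pos: [0.5312, 0.1331, 0.1424]
eef_rot: [0.102, -3.139, -0.022]
contact_force: [0.4, -0.7, -0.0]
finger_gap: 0.154
```

Call:
{"api": "arm_command", "payload": {"deltas": [{"dx": 0,"dy": -0.001,"dz": 0.1,"roll": 0},{"dx": 0,"dy": 0,"dz": 0,"roll": 0}]}}

```text
clock: 21.7
tcp_pos: [0.5313, 0.1331, 0.1415]
eef_rot: [0.101, -3.139, -0.022]
contact_force: [-0.8, -0.8, -1.2]
finger_gap: 0.157
```

Call:
{"api": "arm_command", "payload": {"deltas": [{"dx": 0,"dy": -0.001,"dz": 0.1,"roll": 0},{"dx": 0,"dy": 0,"dz": 0,"roll": 0}]}}

```text
clock: 21.9
tcp_pos: [0.5312, 0.1331, 0.1404]
eef_rot: [0.102, -3.139, -0.022]
contact_force: [-0.2, -0.2, -1.0]
finger_gap: 0.163
```

Call:
{"api": "arm_command", "payload": {"deltas": [{"dx": 0,"dy": -0.001,"dz": 0.1,"roll": 0},{"dx": 0,"dy": 0,"dz": 0,"roll": 0}]}}

```text
clock: 22.1
tcp_pos: [0.5312, 0.1331, 0.1394]
eef_rot: [0.101, -3.139, -0.022]
contact_force: [0.6, -0.4, -0.6]
finger_gap: 0.157
```

Call:
{"api": "arm_command", "payload": {"deltas": [{"dx": 0,"dy": -0.001,"dz": 0.1,"roll": 0},{"dx": 0,"dy": 0,"dz": 0,"roll": 0}]}}

```text
clock: 22.3
tcp_pos: [0.5312, 0.1331, 0.1384]
eef_rot: [0.102, -3.139, -0.022]
contact_force: [-0.3, 0.3, -0.4]
finger_gap: 0.16
```

Call:
{"api": "arm_command", "payload": {"deltas": [{"dx": 0,"dy": -0.001,"dz": 0.1,"roll": 0},{"dx": 0,"dy": 0,"dz": 0,"roll": 0}]}}

```text
clock: 22.5
tcp_pos: [0.5312, 0.1331, 0.1374]
eef_rot: [0.101, -3.139, -0.022]
contact_force: [-0.1, -0.8, -0.8]
finger_gap: 0.156
```

Call:
{"api": "arm_command", "payload": {"deltas": [{"dx": 0,"dy": -0.001,"dz": 0.08,"roll": 0},{"dx": 0,"dy": 0,"dz": 0,"roll": 0}]}}

```text
clock: 22.7
tcp_pos: [0.5313, 0.1332, 0.1367]
eef_rot: [0.102, -3.139, -0.022]
contact_force: [-0.3, 1.1, -0.4]
finger_gap: 0.154
```

Call:
{"api": "arm_command", "payload": {"deltas": [{"dx": 0,"dy": -0.001,"dz": 0.08,"roll": 0},{"dx": 0,"dy": 0,"dz": 0,"roll": 0}]}}

```text
clock: 22.9
tcp_pos: [0.5313, 0.1333, 0.136]
eef_rot: [0.102, -3.139, -0.023]
contact_force: [0.2, -0.2, -1.1]
finger_gap: 0.16
```

Call:
{"api": "arm_command", "payload": {"deltas": [{"dx": 0,"dy": -0.001,"dz": 0.06,"roll": 0},{"dx": 0,"dy": 0,"dz": 0,"roll": 0}]}}

```text
clock: 23.1
tcp_pos: [0.5314, 0.1333, 0.1355]
eef_rot: [0.102, -3.139, -0.023]
contact_force: [0.1, 1.9, -0.2]
finger_gap: 0.156
```

Call:
{"api": "arm_command", "payload": {"deltas": [{"dx": 0,"dy": -0.001,"dz": 0.06,"roll": 0},{"dx": 0,"dy": 0,"dz": 0,"roll": 0}]}}

```text
clock: 23.3
tcp_pos: [0.5314, 0.1334, 0.135]
eef_rot: [0.102, -3.139, -0.023]
contact_force: [0.3, 2.3, 2.4]
finger_gap: 0.156
```

Call:
{"api": "arm_command", "payload": {"deltas": [{"dx": 0,"dy": -0.001,"dz": 0.06,"roll": 0},{"dx": 0,"dy": 0,"dz": 0,"roll": 0}]}}

```text
clock: 23.5
tcp_pos: [0.5314, 0.1335, 0.1344]
eef_rot: [0.102, -3.139, -0.024]
contact_force: [-0.6, 2.9, 3.1]
finger_gap: 0.16
```

Call:
{"api": "arm_command", "payload": {"deltas": [{"dx": 0,"dy": -0.001,"dz": 0.05,"roll": 0},{"dx": 0,"dy": 0,"dz": 0,"roll": 0}]}}

```text
clock: 23.7
tcp_pos: [0.5315, 0.1335, 0.134]
eef_rot: [0.102, -3.14, -0.024]
contact_force: [-0.2, 4.6, 5.1]
finger_gap: 0.158
```

Call:
{"api": "arm_command", "payload": {"deltas": [{"dx": 0,"dy": -0.001,"dz": 0.04,"roll": 0},{"dx": 0,"dy": 0,"dz": 0,"roll": 0}]}}

```text
clock: 23.9
tcp_pos: [0.5316, 0.1335, 0.1338]
eef_rot: [-0.102, 3.14, 0.024]
contact_force: [-0.0, 4.8, 5.5]
finger_gap: 0.157
```

Call:
{"api": "arm_command", "payload": {"deltas": [{"dx": 0,"dy": -0.001,"dz": 0.04,"roll": 0},{"dx": 0,"dy": 0,"dz": 0,"roll": 0}]}}

```text
clock: 24.1
tcp_pos: [0.5316, 0.1335, 0.1336]
eef_rot: [-0.102, 3.14, 0.024]
contact_force: [-1.1, 4.6, 6.7]
finger_gap: 0.156
```

Call:
{"api": "arm_command", "payload": {"deltas": [{"dx": 0,"dy": -0.001,"dz": 0.05,"roll": 0},{"dx": 0,"dy": 0,"dz": 0,"roll": 0}]}}

```text
clock: 24.3
tcp_pos: [0.5316, 0.1335, 0.1334]
eef_rot: [-0.102, 3.139, 0.024]
contact_force: [-1.7, 4.2, 9.3]
finger_gap: 0.156
```

Call:
{"api": "arm_command", "payload": {"deltas": [{"dx": 0,"dy": 0,"dz": 0.04,"roll": 0},{"dx": 0,"dy": 0,"dz": 0,"roll": 0}]}}

```text
clock: 24.5
tcp_pos: [0.5317, 0.1336, 0.1334]
eef_rot: [-0.102, 3.139, 0.024]
contact_force: [-1.2, 3.7, 10.8]
finger_gap: 0.156
```

Guide 3 stopped the blade at 24 mm with the force climbing to about 11 N, so it's seized. I'll withdraw without forcing it and go back to guide 1.

Call:
{"api": "arm_command", "payload": {"deltas": [{"dx": 0,"dy": 0.004,"dz": -0.3,"roll": 0},{"dx": 0,"dy": 0.014,"dz": -1,"roll": 0},{"dx": 0,"dy": 0.014,"dz": -1,"roll": 0},{"dx": 0,"dy": 0.014,"dz": -1,"roll": 0},{"dx": 0,"dy": 0.012,"dz": -0.9,"roll": 0},{"dx": 0,"dy": 0,"dz": 0,"roll": 0}]}}

```text
clock: 25.1
tcp_pos: [0.5321, 0.133, 0.1757]
eef_rot: [-0.101, 3.138, 0.022]
contact_force: [-0.4, -0.4, -0.5]
finger_gap: 0.158
```

Call:
{"api": "arm_command", "payload": {"deltas": [{"dx": 0,"dy": -1,"dz": 0.014,"roll": 0},{"dx": 0,"dy": -2,"dz": 0.028,"roll": 0},{"dx": 0,"dy": -2,"dz": 0.028,"roll": 0},{"dx": 0,"dy": -2,"dz": 0.028,"roll": 0},{"dx": 0,"dy": -2,"dz": 0.028,"roll": 0},{"dx": 0,"dy": -1.5,"dz": 0.02,"roll": 0},{"dx": 0,"dy": -1,"dz": 0.014,"roll": 0},{"dx": 0,"dy": -0.5,"dz": 0,"roll": 0},{"dx": 0,"dy": 0,"dz": 0,"roll": 0},{"dx": 0,"dy": 0,"dz": 0,"roll": 0}]}}

```text
clock: 26.1
tcp_pos: [0.539, 0.0137, 0.1706]
eef_rot: [0.102, -3.139, -0.023]
contact_force: [0.2, 0.7, -0.7]
finger_gap: 0.155
```

Run:
```python
from h import *
d=grab('wrist','w15'); to([.5393,.0131,.1544]);print(readout.get_obs()['q'].round(3))
im=cv2.imread('pics/w15.png')[140:280,210:350]
cv2.imwrite('pics/w15c.png',cv2.resize(im,None,fx=4.2,fy=4.2,interpolation=cv2.INTER_CUBIC))
```

```text
t 26.15 tcp [0.539  0.0139 0.1707] xyaw -176.26 tilt [-0.0014  0.0143] gap 13.4 F [ 0.53  0.05 -0.23]
delta cm [-0.022 -0.1    1.625]
[ 0.018  0.16  -0.133  1.28   0.014 -0.047]
```

View pics/w15c.png

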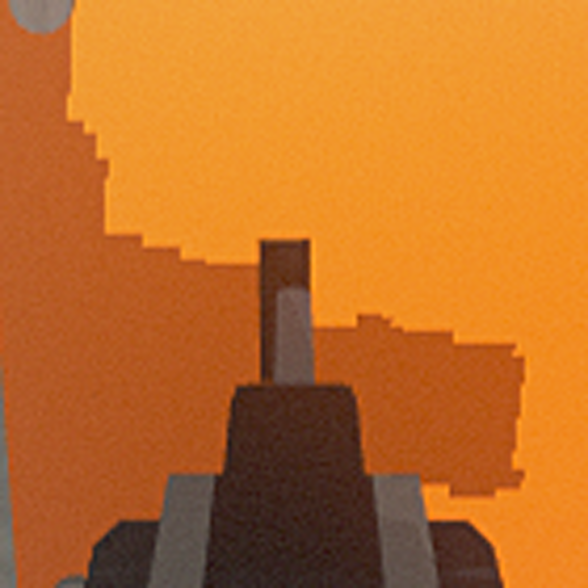

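Call:
{"api": "arm_command", "payload": {"deltas": [{"dx": -0.02,"dy": -0.08,"dz": 0.2,"roll": 0},{"dx": 0,"dy": -0.006,"dz": 0.4,"roll": 0},{"dx": 0,"dy": -0.006,"dz": 0.4,"roll": 0},{"dx": 0,"dy": -0.006,"dz": 0.4,"roll": 0},{"dx": 0,"dy": -0.004,"dz": 0.3,"roll": 0},{"dx": 0,"dy": 0,"dz": 0,"roll": 0}]}}

```text
clock: 26.75
tcp_pos: [0.5389, 0.0126, 0.153]
eef_rot: [0.102, -3.138, -0.022]
contact_force: [-0.3, 0.4, -0.9]
finger_gap: 0.159
```

Run:
```python
from h import *
d=grab('wrist','w16'); to([.5393,.0131,.1544])
im=cv2.imread('pics/w16.png')[140:280,210:350]
cv2.imwrite('pics/w16c.png',cv2.resize(im,None,fx=4.2,fy=4.2,interpolation=cv2.INTER_CUBIC))
```

```text
t 26.8 tcp [0.5391 0.0126 0.1533] xyaw -176.3 tilt [-0.0019  0.0141] gap 13.32 F [ 0.09  0.88 -0.65]
delta cm [-0.025  0.053 -0.104]
```

View pics/w16c.png

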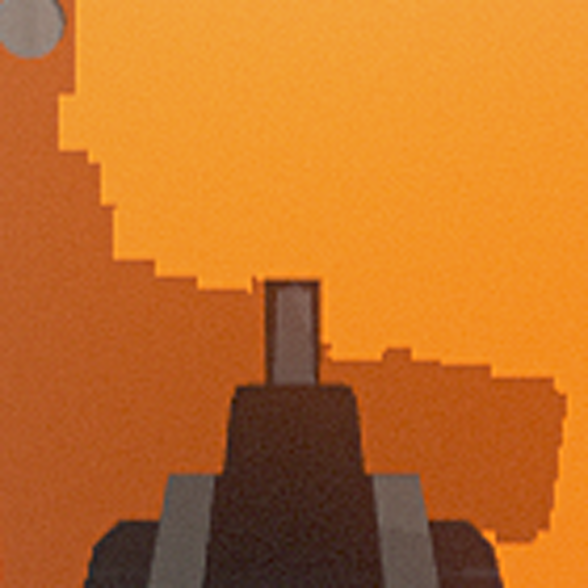

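Call:
{"api": "arm_command", "payload": {"deltas": [{"dx": 0,"dy": 0.04,"dz": 0.3,"roll": 0},{"dx": 0,"dy": -0.004,"dz": 0.3,"roll": 0},{"dx": 0,"dy": -0.004,"dz": 0.3,"roll": 0},{"dx": 0,"dy": -0.004,"dz": 0.3,"roll": 0},{"dx": 0,"dy": -0.003,"dz": 0.2,"roll": 0},{"dx": 0,"dy": -0.003,"dz": 0.2,"roll": 0},{"dx": 0,"dy": 0,"dz": 0,"roll": 0}]}}

```text
clock: 27.5
tcp_pos: [0.5392, 0.0131, 0.1374]
eef_rot: [0.101, -3.139, -0.023]
contact_force: [-0.4, -0.1, -0.3]
finger_gap: 0.16
```

Call:
{"api": "arm_command", "payload": {"deltas": [{"dx": 0,"dy": -0.001,"dz": 0.1,"roll": 0},{"dx": 0,"dy": -0.001,"dz": 0.1,"roll": 0},{"dx": 0,"dy": 0,"dz": 0,"roll": 0}]}}

```text
clock: 27.8
tcp_pos: [0.5394, 0.0134, 0.1359]
eef_rot: [0.102, -3.139, -0.023]
contact_force: [0.8, 2.7, 0.6]
finger_gap: 0.155
```

Call:
{"api": "arm_command", "payload": {"deltas": [{"dx": 0,"dy": -0.001,"dz": 0.1,"roll": 0},{"dx": 0,"dy": -0.001,"dz": 0.1,"roll": 0},{"dx": 0,"dy": 0,"dz": 0,"roll": 0}]}}

```text
clock: 28.1
tcp_pos: [0.5396, 0.0137, 0.1341]
eef_rot: [-0.102, 3.14, 0.024]
contact_force: [0.4, 4.7, 4.4]
finger_gap: 0.159
```

Call:
{"api": "arm_command", "payload": {"deltas": [{"dx": 0,"dy": -0.001,"dz": 0.08,"roll": 0},{"dx": 0,"dy": 0,"dz": 0,"roll": 0}]}}

```text
clock: 28.3
tcp_pos: [0.5396, 0.0137, 0.1334]
eef_rot: [-0.102, 3.14, 0.024]
contact_force: [-1.4, 4.3, 4.8]
finger_gap: 0.157
```

Call:
{"api": "arm_command", "payload": {"deltas": [{"dx": 0,"dy": -0.001,"dz": 0.08,"roll": 0},{"dx": 0,"dy": 0,"dz": 0,"roll": 0}]}}

```text
clock: 28.5
tcp_pos: [0.5396, 0.0137, 0.1326]
eef_rot: [-0.102, 3.14, 0.024]
contact_force: [-0.2, 4.7, 5.4]
finger_gap: 0.162
```

Call:
{"api": "arm_command", "payload": {"deltas": [{"dx": 0,"dy": -0.001,"dz": 0.1,"roll": 0},{"dx": 0,"dy": 0,"dz": 0,"roll": 0}]}}

```text
clock: 28.7
tcp_pos: [0.5397, 0.0137, 0.1316]
eef_rot: [-0.102, 3.139, 0.024]
contact_force: [0.7, 5.5, 4.4]
finger_gap: 0.16
```

Call:
{"api": "arm_command", "payload": {"deltas": [{"dx": 0,"dy": -0.002,"dz": 0.15,"roll": 0},{"dx": 0,"dy": -0.002,"dz": 0.15,"roll": 0},{"dx": 0,"dy": -0.002,"dz": 0.15,"roll": 0},{"dx": 0,"dy": 0,"dz": 0,"roll": 0}]}}

```text
clock: 29.1
tcp_pos: [0.5393, 0.0136, 0.1264]
eef_rot: [0.102, -3.139, -0.024]
contact_force: [0.8, 4.8, 1.5]
finger_gap: 0.154
```

Call:
{"api": "arm_command", "payload": {"deltas": [{"dx": 0,"dy": -0.003,"dz": 0.15,"roll": 0},{"dx": 0,"dy": -0.003,"dz": 0.15,"roll": 0},{"dx": 0,"dy": -0.003,"dz": 0.15,"roll": 0},{"dx": 0,"dy": 0,"dz": 0,"roll": 0}]}}

```text
clock: 29.5
tcp_pos: [0.5392, 0.0137, 0.1218]
eef_rot: [0.102, -3.139, -0.024]
contact_force: [1.0, 5.9, 1.1]
finger_gap: 0.159
```

Call:
{"api": "arm_command", "payload": {"deltas": [{"dx": 0,"dy": -0.003,"dz": 0.15,"roll": 0},{"dx": 0,"dy": -0.003,"dz": 0.15,"roll": 0},{"dx": 0,"dy": -0.003,"dz": 0.15,"roll": 0},{"dx": 0,"dy": 0,"dz": 0,"roll": 0}]}}

```text
clock: 29.9
tcp_pos: [0.5392, 0.0136, 0.1173]
eef_rot: [0.102, -3.139, -0.024]
contact_force: [0.0, 5.1, 1.2]
finger_gap: 0.16
```

Call:
{"api": "arm_command", "payload": {"deltas": [{"dx": 0,"dy": -0.003,"dz": 0.15,"roll": 0},{"dx": 0,"dy": -0.003,"dz": 0.15,"roll": 0},{"dx": 0,"dy": -0.003,"dz": 0.15,"roll": 0},{"dx": 0,"dy": 0,"dz": 0,"roll": 0}]}}

```text
clock: 30.3
tcp_pos: [0.5392, 0.0137, 0.1128]
eef_rot: [0.102, -3.139, -0.024]
contact_force: [0.7, 5.8, 1.0]
finger_gap: 0.158
```

Call:
{"api": "arm_command", "payload": {"deltas": [{"dx": 0,"dy": -0.003,"dz": 0.15,"roll": 0},{"dx": 0,"dy": -0.003,"dz": 0.1,"roll": 0},{"dx": 0,"dy": 0,"dz": 0,"roll": 0},{"dx": 0,"dy": 0,"dz": 0,"roll": 0}]}}

```text
clock: 30.7
tcp_pos: [0.5392, 0.0136, 0.1103]
eef_rot: [0.102, -3.139, -0.024]
contact_force: [0.8, 4.9, 1.9]
finger_gap: 0.163
```

Call:
{"api": "arm_command", "payload": {"deltas": [{"dx": 0,"dy": 0,"dz": 0.08,"roll": 0},{"dx": 0,"dy": 0,"dz": 0,"roll": 0}]}}

```text
clock: 30.9
tcp_pos: [0.5392, 0.0136, 0.1096]
eef_rot: [0.102, -3.139, -0.024]
contact_force: [-0.4, 6.1, 1.6]
finger_gap: 0.157
```

Call:
{"api": "arm_command", "payload": {"deltas": [{"dx": 0,"dy": 0,"dz": 0.08,"roll": 0},{"dx": 0,"dy": 0,"dz": 0,"roll": 0}]}}

```text
clock: 31.1
tcp_pos: [0.5392, 0.0136, 0.1088]
eef_rot: [0.102, -3.139, -0.024]
contact_force: [-0.7, 5.1, 1.8]
finger_gap: 0.157
```

Call:
{"api": "arm_command", "payload": {"deltas": [{"dx": 0,"dy": 0,"dz": 0.06,"roll": 0},{"dx": 0,"dy": 0,"dz": 0,"roll": 0}]}}

```text
clock: 31.3
tcp_pos: [0.5392, 0.0136, 0.1082]
eef_rot: [0.102, -3.139, -0.024]
contact_force: [-0.4, 6.0, 2.3]
finger_gap: 0.158
```

Call:
{"api": "arm_command", "payload": {"deltas": [{"dx": 0,"dy": 0,"dz": 0.06,"roll": 0},{"dx": 0,"dy": 0,"dz": 0,"roll": 0}]}}

```text
clock: 31.5
tcp_pos: [0.5392, 0.0136, 0.1076]
eef_rot: [0.102, -3.139, -0.024]
contact_force: [-0.6, 4.8, 2.1]
finger_gap: 0.158
```

Call:
{"api": "arm_command", "payload": {"deltas": [{"dx": 0,"dy": 0,"dz": 0.06,"roll": 0},{"dx": 0,"dy": 0,"dz": 0,"roll": 0}]}}

```text
clock: 31.7
tcp_pos: [0.5392, 0.0137, 0.1074]
eef_rot: [0.102, -3.139, -0.024]
contact_force: [-0.8, 5.0, 5.2]
finger_gap: 0.155
```

Call:
{"api": "arm_command", "payload": {"deltas": [{"dx": 0,"dy": 0,"dz": 0.05,"roll": 0},{"dx": 0,"dy": 0,"dz": 0,"roll": 0}]}}

```text
clock: 31.9
tcp_pos: [0.5393, 0.0137, 0.1074]
eef_rot: [0.102, -3.14, -0.024]
contact_force: [-2.4, 5.2, 8.4]
finger_gap: 0.159
```

Run:
```python
from h import *
d=grab('scene','s17'); to(None)
im=cv2.imread('pics/s17.png')[90:260,240:410]
cv2.imwrite('pics/s17c.png',cv2.resize(im,None,fx=3.4,fy=3.4,interpolation=cv2.INTER_CUBIC))
```

```text
t 31.95 tcp [0.5393 0.0137 0.1074] xyaw -176.27 tilt [-0.0008  0.0155] gap 13.48 F [-2.39  5.32  7.63]
```

View pics/s17c.png

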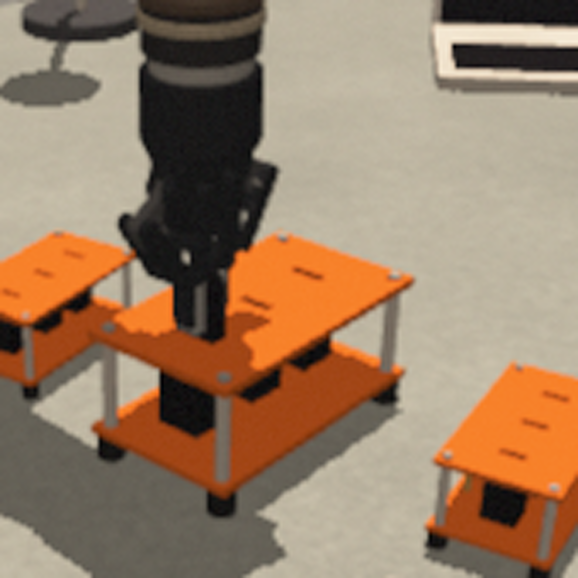

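Call:
{"api": "arm_command", "payload": {"deltas": [{"dx": 0,"dy": 0.05,"dz": 0,"roll": 0},{"dx": 0,"dy": 0,"dz": 0,"roll": 0}]}}

```text
clock: 32.15
tcp_pos: [0.5393, 0.0137, 0.1074]
eef_rot: [0.102, -3.14, -0.023]
contact_force: [-1.4, 2.8, 7.2]
finger_gap: 0.156
```

Call:
{"api": "arm_command", "payload": {"deltas": [{"dx": 0,"dy": 0,"dz": 0,"roll": 0},{"dx": 0,"dy": 0,"dz": 0,"roll": 0},{"dx": 0,"dy": 0,"dz": 0,"roll": 0},{"dx": 0,"dy": 0,"dz": 0,"roll": 0},{"dx": 0,"dy": 0,"dz": 0,"roll": 0},{"dx": 0,"dy": 0,"dz": 0,"roll": 0},{"dx": 0,"dy": 0,"dz": 0,"roll": 0},{"dx": 0,"dy": 0,"dz": 0,"roll": 0}], "hand": 5}}

```text
clock: 32.95
tcp_pos: [0.5392, 0.0135, 0.1067]
eef_rot: [0.102, -3.139, -0.022]
contact_force: [-0.3, -0.4, -0.3]
finger_gap: 0.584
```

Run:
```python
from h import *
d=grab('wrist','w18'); to(None)
```

```text
t 33.0 tcp [0.5392 0.0135 0.1067] xyaw -176.3 tilt [-0.0013  0.014 ] gap 50.05 F [-0.44 -0.59  0.52]
```

View pics/w18.png

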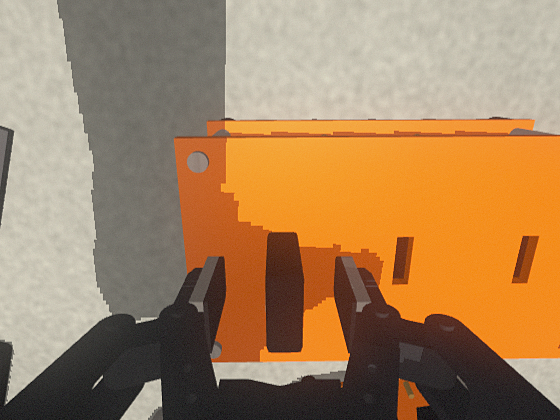

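Call:
{"api": "arm_command", "payload": {"deltas": [{"dx": 0,"dy": 0,"dz": -1,"roll": 0},{"dx": 0,"dy": 0.03,"dz": -2,"roll": 0},{"dx": 0,"dy": 0.03,"dz": -3,"roll": 0},{"dx": 0,"dy": 0.03,"dz": -3,"roll": 0},{"dx": 0,"dy": 0.03,"dz": -3,"roll": 0},{"dx": -2,"dy": 0,"dz": -1,"roll": 0},{"dx": 3,"dy": 0,"dz": 0,"roll": 0},{"dx": 4,"dy": 0,"dz": 0,"roll": 0},{"dx": 4,"dy": 0,"dz": 0,"roll": 0},{"dx": 4,"dy": 0,"dz": 0,"roll": 0},{"dx": 0,"dy": 0,"dz": 0,"roll": 0},{"dx": 0,"dy": 0,"dz": 0,"roll": 0}]}}

```text
clock: 34.2
tcp_pos: [0.4095, 0.0044, 0.238]
eef_rot: [-0.101, 3.138, 0.022]
contact_force: [0.0, -0.4, 0.3]
finger_gap: 0.589
```

Run:
```python
from h import *
d=grab('scene','s19'); t=grab('top','t19'); to(None)
im=cv2.imread('pics/s19.png')[90:260,240:410]
a=cv2.resize(im,None,fx=3,fy=3,interpolation=cv2.INTER_CUBIC)
# handle model check: predicted box corners in scene if home: centre guide_1
c0=np.array([.5390,.0130]);a4=np.radians(4)
for z in (.1,.142):
    print(z,[tuple(np.round(proj(d,[c0[0]+x*np.cos(a4)-y*np.sin(a4),c0[1]+x*np.sin(a4)+y*np.cos(a4),z]),1)) for x,y in ((.017,.007),(.017,-.007),(-.017,-.007),(-.017,.007))])
cv2.imwrite('pics/s19c.png',a)
im=cv2.imread('pics/t19.png')[195:280,150:270]
cv2.imwrite('pics/t19c.png',cv2.resize(im,None,fx=6,fy=6,interpolation=cv2.INTER_CUBIC))
```

```text
t 34.3 tcp [0.4105 0.0045 0.2373] xyaw -176.29 tilt [0.0001 0.0141] gap 50.2 F [ 0.72 -0.43  0.89]
0.1 [(np.float64(306.5), np.float64(189.1)), (np.float64(302.5), np.float64(191.4)), (np.float64(290.9), np.float64(186.6)), (np.float64(295.0), np.float64(184.4))]
0.142 [(np.float64(306.9), np.float64(172.2)), (np.float64(302.8), np.float64(174.4)), (np.float64(290.9), np.float64(169.9)), (np.float64(295.1), np.float64(167.8))]
```

View pics/s19c.png

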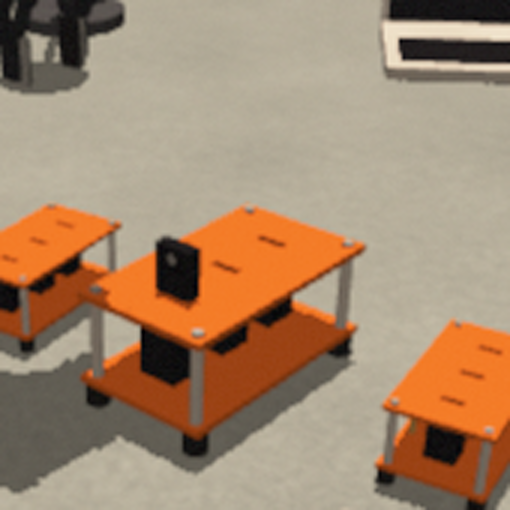

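View pics/s19.png

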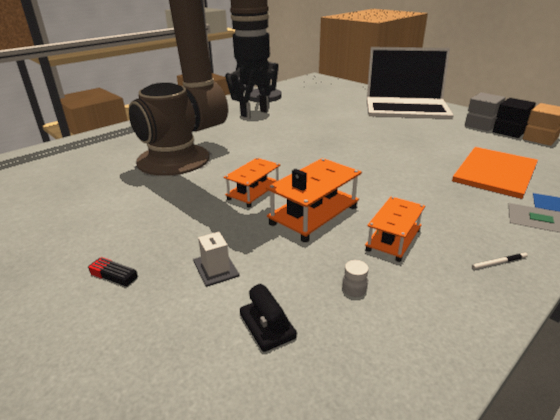

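View pics/t19.png

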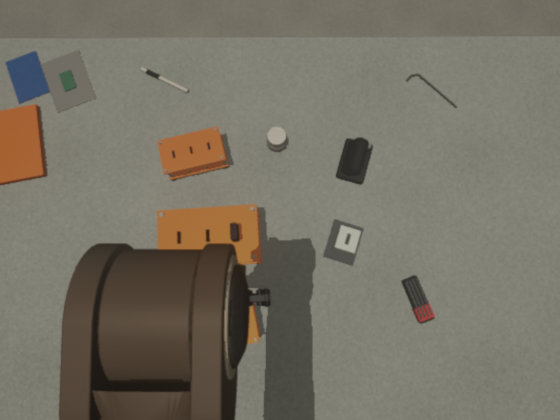

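The feeler stands in guide 1, but one pixel in this view is about 2.5 mm, too coarse to confirm that it's fully home. I'll check the height with a light touch of the shut fingers on the handle top, which should be at z = 0.142.

Call:
{"api": "arm_command", "payload": {"deltas": [{"dx": -3,"dy": 0,"dz": 0,"roll": 0},{"dx": -4,"dy": 0,"dz": 0,"roll": 0},{"dx": -4,"dy": 0,"dz": 0,"roll": 0},{"dx": -1.9,"dy": 0,"dz": 0,"roll": 0},{"dx": 0,"dy": 0.05,"dz": 2,"roll": 0},{"dx": 0,"dy": 0,"dz": 2,"roll": 0},{"dx": 0,"dy": 0,"dz": 2,"roll": 0},{"dx": 0,"dy": 0,"dz": 0,"roll": 0},{"dx": 0,"dy": 0,"dz": 0,"roll": 0},{"dx": 0,"dy": 0,"dz": 0,"roll": 0}], "hand": 0, "squeeze": 20}}

```text
clock: 35.3
tcp_pos: [0.5391, 0.0142, 0.1777]
eef_rot: [-0.102, 3.14, 0.022]
contact_force: [0.1, -0.1, 0.1]
finger_gap: 0.0
```

Run:
```python
from h import *
to([.539,.0138,.146]);grab('wrist','w20')
```

```text
t 35.3 tcp [0.5391 0.0142 0.1777] xyaw -176.29 tilt [-0.0001  0.0141] gap 0.01 F [ 0.06 -0.07  0.12]
delta cm [ 0.018 -0.082  3.168]
```

View pics/w20.png

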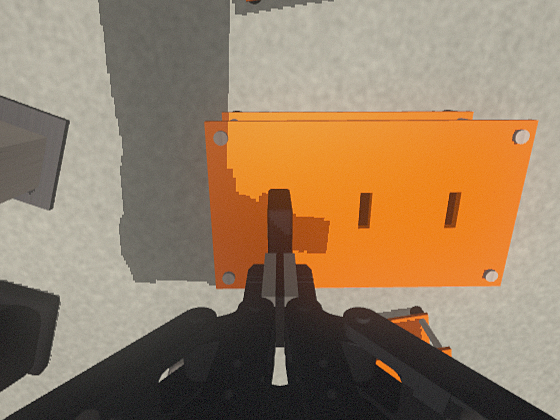

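Call:
{"api": "arm_command", "payload": {"deltas": [{"dx": 0,"dy": -0.08,"dz": 1,"roll": 0},{"dx": 0,"dy": 0,"dz": 1,"roll": 0},{"dx": 0,"dy": 0,"dz": 0.8,"roll": 0},{"dx": 0,"dy": 0,"dz": 0.3,"roll": 0},{"dx": 0,"dy": 0,"dz": 0.2,"roll": 0},{"dx": 0,"dy": 0,"dz": 0,"roll": 0},{"dx": 0,"dy": 0,"dz": 0,"roll": 0}]}}

```text
clock: 36.05
tcp_pos: [0.5383, 0.0138, 0.1439]
eef_rot: [0.101, -3.139, -0.022]
contact_force: [0.1, -0.2, 0.0]
finger_gap: -0.002
```

Call:
{"api": "arm_command", "payload": {"deltas": [{"dx": 0,"dy": 0,"dz": 0.07,"roll": 0},{"dx": 0,"dy": 0,"dz": 0,"roll": 0}]}}

```text
clock: 36.25
tcp_pos: [0.5383, 0.0138, 0.1432]
eef_rot: [0.101, -3.139, -0.022]
contact_force: [0.5, 0.4, 0.2]
finger_gap: -0.0
```

Call:
{"api": "arm_command", "payload": {"deltas": [{"dx": 0,"dy": 0,"dz": 0.06,"roll": 0},{"dx": 0,"dy": 0,"dz": 0,"roll": 0}]}}

```text
clock: 36.45
tcp_pos: [0.5382, 0.0138, 0.1424]
eef_rot: [0.101, -3.139, -0.022]
contact_force: [-0.1, -0.8, -0.1]
finger_gap: 0.003
```

Call:
{"api": "arm_command", "payload": {"deltas": [{"dx": 0,"dy": 0,"dz": 0.05,"roll": 0},{"dx": 0,"dy": 0,"dz": 0,"roll": 0}]}}

```text
clock: 36.65
tcp_pos: [0.5383, 0.0139, 0.1421]
eef_rot: [0.102, -3.139, -0.022]
contact_force: [0.1, 0.0, 1.4]
finger_gap: 0.001
```

Call:
{"api": "arm_command", "payload": {"deltas": [{"dx": 0,"dy": 0,"dz": 0.05,"roll": 0},{"dx": 0,"dy": 0,"dz": 0,"roll": 0}]}}

```text
clock: 36.85
tcp_pos: [0.5384, 0.0138, 0.1421]
eef_rot: [-0.102, 3.14, 0.022]
contact_force: [-1.7, -0.6, 5.1]
finger_gap: 0.003
```

Call:
{"api": "arm_command", "payload": {"deltas": [{"dx": 0,"dy": 0,"dz": 0.04,"roll": 0},{"dx": 0,"dy": 0,"dz": 0,"roll": 0}]}}

```text
clock: 37.05
tcp_pos: [0.5384, 0.0138, 0.1421]
eef_rot: [-0.101, 3.139, 0.022]
contact_force: [-2.0, -0.0, 7.7]
finger_gap: 0.002
```

The handle top is solid at z = 0.1421, against 0.142 expected, and doesn't move under a 7.7 N push. The feeler is fully home. I'll back off.

Call:
{"api": "arm_command", "payload": {"deltas": [{"dx": 0,"dy": 0,"dz": -1,"roll": 0},{"dx": 0,"dy": 0,"dz": -3,"roll": 0},{"dx": 0,"dy": 0,"dz": -4,"roll": 0},{"dx": 0,"dy": 0,"dz": -2,"roll": 0},{"dx": 2,"dy": 0,"dz": 0,"roll": 0},{"dx": 4,"dy": 0,"dz": 0,"roll": 0},{"dx": 4,"dy": 0,"dz": 0,"roll": 0},{"dx": 2,"dy": 0,"dz": 0,"roll": 0},{"dx": 0,"dy": 0,"dz": 0,"roll": 0},{"dx": 0,"dy": 0,"dz": 0,"roll": 0}]}}

```text
clock: 38.05
tcp_pos: [0.4191, 0.0047, 0.2416]
eef_rot: [-0.101, 3.139, 0.022]
contact_force: [0.7, -0.4, -0.3]
finger_gap: -0.004
```

Run:
```python
from h import *
grab('scene','s21'); to(None)
im=cv2.imread('pics/s21.png'); print(np.abs(im.astype(int)-cv2.imread('pics/s19.png'))[150:230,270:360].mean())
cv2.imwrite('pics/s21c.png',cv2.resize(im[90:260,240:410],None,fx=3,fy=3))
```

```text
t 38.1 tcp [0.4195 0.0047 0.2413] xyaw -176.29 tilt [-0.0003  0.0141] gap -0.09 F [-0.35 -0.65 -0.32]
1.44
```

View pics/s21c.png

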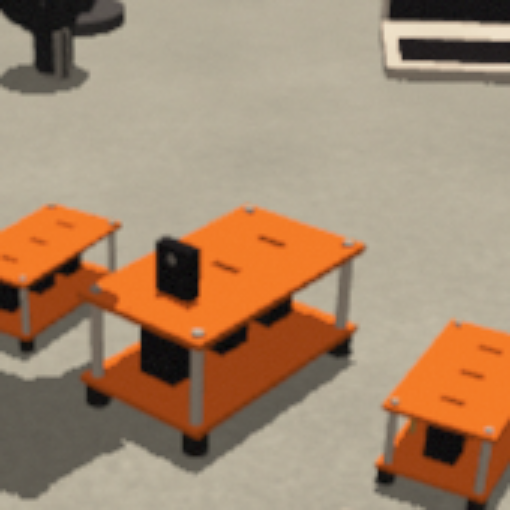

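The feeler is upright in guide 1 with the arm clear.

```bash
python3 -c "
from station import r
print(r.job_done())"
```

```text
the job is handed in; nothing more can be done
None
```

The feeler is standing fully home in guide 1 of the largest chassis, released, with the arm clear. The job was handed in at about 38 s of the 61 s allowed.

| Guide | What the blade felt | Verdict |
|---|---|---|
| 1 | Slid past 25 mm with a steady push of about 6 N, then about 2 N further in | light drag |
| 2 | No measurable force down to 26 mm | slack |
| 3 | Stopped at 24 mm while the force climbed to about 11 N; I backed off without forcing it | seized |

**Last checks:**
- **Fully home:** The shoulder met the chassis top at the expected height. After letting go, a light touch found the handle top at 0.1421 m (0.142 m expected), and it did not give under 7.7 N.
- **Bystanders:** The hex keys, mouse and screw jar look unmoved in the pictures.

**What did not go to plan:**
- **Joint limit:** Joint 6 reached its limit (3.141 rad) on the way from guide 1 to guide 2. That move stopped short and left the tool tilted about 0.8° for the rest of the job.
- **Work-around:** I turned the hand half round and kept working with the tilt, realigning on the camera at each guide.
- **Picture check:** The scene camera is too coarse (about 2.5 mm per pixel) to confirm full seating, so that rests on the force and touch readings.

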